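# Fill and close a hand shaker

## Task

Get the round wooden shaker ready to play: pour in the pellets waiting in the metal cup and add every stray one from the desk, then fit the lid, push it down against its spring, turn it clockwise as far as it goes and let go so that it stays locked. Leave the empty cup standing on its cork coaster, and do not disturb the metronome, the pedal or the tambourine.

Things in the scene. Friction and masses are not known exactly. Their poses are not given: they have to be found in the camera images.
- shaker: Round open wooden hand shaker, 100 mm outside diameter, walls 4 mm, inside diameter 88 mm, rim 80 mm above the desk, inner floor domed, 12 mm (wall) to 22 mm (centre) above the desk; fixed on a 128 mm round rubber stand 8 mm thick. Origin on its axis at desk level, z up. The lid's cross-bar goes in along the shaker's x axis (either way round) and is then turned clockwise under the lips
- mouth (a point): Centre of the shaker's mouth, at rim height, 80 mm up; axes as the shaker's. Two opposite steel lips in the mouth, tops flush with the rim, 4.5 to 7.5 mm thick, reach inward to 33 mm from the axis; seen from above they cover 22 to 82 degrees clockwise of the +x axis and of the -x axis. The rest of the mouth is open
- press (a joint): Spring-loaded carrier inside the mouth: how far it is pushed down, m; 0 free, 0.009 fully down. 2 N starts it, 10 N is full travel. The lid's bar passes under the lips only when this is above about 0.0075; turned fully and let go, the spring lifts the bar into its seat under the lips and this reads about 0.0035
- twist (a joint): Turn of the same carrier about the vertical axis, rad, clockwise seen from above; starts at 0 (pockets along the shaker's x axis), hard stop at 1.15. It is turned by the lid's cross-bar, which has about 0.1 rad of play in the pockets, so the lid turns about 1.2 to 1.25 in all
- pockets (a point): Centre of the carrier, level with the floor of its two pockets: 71 mm above the desk when free. Its x axis runs through the two pockets, which lie 33 to 42 mm either side of the axis, 22 mm wide, 7 mm deep, open upward
- lid: Loose wooden cap, 115 mm diameter, 0.15 kg. Origin at the centre of its underside, z up. Top disc at 20 to 24 mm; skirt of 108 mm inside diameter down to 0, passes outside the rim. Steel cross-bar beneath along the lid's x, 82 x 14 mm, 0 to 8 mm high. On top a grip bar along the same x, 56 x 14 mm, from 24 to 58 mm. Origin's height: about 71 mm resting in the pockets, 67 mm locked
- grip (a point): Middle of the lid's grip bar, 42 mm above the lid's origin
- coaster: Fixed round cork coaster, 110 mm diameter, 4 mm thick, origin under its centre at desk level
- cup: Loose aluminium cup, 0.12 kg, open-topped, tapered: outside diameter 54 mm at the foot, 70 mm at the rim, 80 mm high, wall 3 mm, floor 4 mm. Origin at the centre of its underside, z up; starts on the coaster with some pellets in it
- cup_rim (a point): Centre of the cup's mouth, 80 mm above its origin
- metronome: Bystander: wooden pyramid metronome, 100 mm wide, 155 mm high, origin under its centre
- tuner_pedal: Bystander: grey metal effect pedal 120 x 72 x 40 mm (footswitch to 52 mm), origin under its centre
- tambourine: Bystander: round wooden tambourine ring, 190 mm diameter, 45 mm high, lying flat, origin at its centre at desk level
- pellet0_center (a point): Loose dark-wood pellet, an upright cylinder 16 mm diameter and 16 mm high, 10 g. Point at its centre; its z axis is the cylinder's axis. Starts in the cup; absent (None) in some starts
- pellet1_center (a point): Loose dark-wood pellet, an upright cylinder 16 mm diameter and 16 mm high, 10 g. Point at its centre; its z axis is the cylinder's axis. Starts in the cup; absent (None) in some starts
- pellet2_center (a point): Loose dark-wood pellet, an upright cylinder 16 mm diameter and 16 mm high, 10 g. Point at its centre; its z axis is the cylinder's axis. Starts in the cup; absent (None) in some starts
- pellet3_center (a point): Loose dark-wood pellet, an upright cylinder 16 mm diameter and 16 mm high, 10 g. Point at its centre; its z axis is the cylinder's axis. Starts in the cup; absent (None) in some starts
- pellet4_center (a point): Loose dark-wood pellet, an upright cylinder 16 mm diameter and 16 mm high, 10 g. Point at its centre; its z axis is the cylinder's axis. Starts in the cup; absent (None) in some starts
- pellet5_center (a point): Loose dark-wood pellet, an upright cylinder 16 mm diameter and 16 mm high, 10 g. Point at its centre; its z axis is the cylinder's axis. Starts as a stray on the desk between the robot and the shaker; absent (None) in some starts
- pellet6_center (a point): Loose dark-wood pellet, an upright cylinder 16 mm diameter and 16 mm high, 10 g. Point at its centre; its z axis is the cylinder's axis. Starts as a stray on the desk between the robot and the shaker; absent (None) in some starts
- pellet7_center (a point): Loose dark-wood pellet, an upright cylinder 16 mm diameter and 16 mm high, 10 g. Point at its centre; its z axis is the cylinder's axis. Starts as a stray on the desk between the robot and the shaker; absent (None) in some starts
- pellet8_center (a point): Loose dark-wood pellet, an upright cylinder 16 mm diameter and 16 mm high, 10 g. Point at its centre; its z axis is the cylinder's axis. Starts as a stray on the desk between the robot and the shaker; absent (None) in some starts
Not all that is in view belongs to the job. What is shaped like the lid but yellow is not meant.

How it is judged (in metres and radians):
On the way, in this order (a step that is already met when the one before it is completed fails the run):
1. the cup is tipped over the shaker (angle between cup's own z axis and vertical above 1.2 rad and horizontal distance between cup_rim and mouth below 0.09 m and height (world z) of cup_rim above 0.085 m), for 0.1 s.
2. every pellet is inside the shaker, below its lips (horizontal distance between each of pellet0_center, pellet1_center, pellet2_center, pellet3_center, pellet4_center, pellet5_center, pellet6_center, pellet7_center, pellet8_center and shaker below 0.045 m and z of pellet0_center in the frame of shaker between 0.01 and 0.058 m and z of pellet1_center in the frame of shaker between 0.01 and 0.058 m and z of pellet2_center in the frame of shaker between 0.01 and 0.058 m and z of pellet3_center in the frame of shaker between 0.01 and 0.058 m and z of pellet4_center in the frame of shaker between 0.01 and 0.058 m and z of pellet5_center in the frame of shaker between 0.01 and 0.058 m and z of pellet6_center in the frame of shaker between 0.01 and 0.058 m and z of pellet7_center in the frame of shaker between 0.01 and 0.058 m and z of pellet8_center in the frame of shaker between 0.01 and 0.058 m), for 0.2 s.
3. the lid is on and pushed down against the spring (horizontal distance between lid and mouth below 0.007 m and angle between lid's own z axis and vertical below 0.12 rad and angle between the x axis of lid and the x axis of pockets, either way round below 0.25 rad and value of joint press above 0.0065 m), for 0.1 s.
4. the lid has been turned clockwise under the lips (horizontal distance between lid and mouth below 0.007 m and angle between lid's own z axis and vertical below 0.12 rad and angle between the x axis of lid and the x axis of pockets, either way round below 0.25 rad and value of joint twist above 0.95 rad), for 0.1 s.
At the end, for the whole second after the job is handed in: All pellets inside the shaker; lid centred within 7 mm, level, turned with its carrier at least 0.95 rad clockwise and risen into its seat (origin under 69.5 mm, press 0.002 to 0.0065); cup upright, within 40 mm of the coaster's centre; all at rest (all of step 2 and all of step 4 and value of joint press between 0.002 and 0.0065 m and z of lid in the frame of shaker below 0.0695 m and linear speed of each of lid, cup below 0.02 m/s and horizontal distance between cup and coaster below 0.04 m and angle between cup's own z axis and vertical below 0.1 rad and height (world z) of cup below 0.012 m); the robot touches nothing.
It fails at once if the metronome is moved more than 30 mm (distance of metronome from where it was at the start of the episode above 0.03 m).
It fails at once if the tuner pedal is moved more than 30 mm (distance of tuner_pedal from where it was at the start of the episode above 0.03 m).
It fails at once if the tambourine is moved more than 30 mm (distance of tambourine from where it was at the start of the episode above 0.03 m).
Of pellet0, pellet1, pellet2, pellet3, pellet4 only 3 to 5 are there at a start; the rules pass over those that are not, and their reading is None.
Of pellet5, pellet6, pellet7, pellet8 only 2 to 4 are there at a start; the rules pass over those that are not, and their reading is None.
At some moment in a run one of lid, cup, pellet5, pellet6, pellet7, pellet8 may be knocked a few centimetres aside while the robot is not near it.
It also fails if it takes over 210 s, if anything falls off the work surface, if the arm or the gripper's body presses on something with over 40 N, if the wrist force passes 120 N, or if a joint passes its speed limit or range.

## Robot

A 7-joint arm with a two-finger parallel gripper is mounted at the origin on the work surface. World frame = base frame: x ahead of the robot, y to its left, z up, the work surface at z = 0. Lengths are in m, angles in degrees, forces in N, time in s.
With the tool pointing down it reaches from about 0.4 to 0.85 m from the base axis. Payload 6.9 kg.
Tool frame: the origin (TCP) lies between the finger pads; the fingertips stand 25 mm ahead of it and the grasp point (between the pads) lies 6 mm ahead of it; z points along the fingers, y is the line along which they close (so a half turn about z gives the same grasp; the last joint's range is limited). The gripper opens to 85 mm and grips with 20 to 120 N. Pads are 22 mm wide; open, the fingers measure 114 mm over their backs; the gripper's body (76 mm by 85 mm) begins 54 mm behind the grasp point. The pads swing forward as they close: fully open they stand 13 mm farther back than shut.
Start: joints at [-68.153, 29.078, -13.613, 85.955, 7.202, 65.827, -8.869], TCP at [0.17, 0.601, 0.256] pointing down, gripper open.
Joint ranges: [-176.47, 176.47], [-13.61, 117.27], [-81.72, 77.17], [0.22, 143.17], [-87.28, 267.28], [10, 112.55], [-165.47, 165.47]. Speed limits (degrees/s): [136.94, 136.94, 180, 180, 180, 180, 180].

## Interface

Orientations are given as a 3x3 rotation matrix whose columns are the frame's x, y, z axes.
In Python, from workcell import state, camera, camera_info, finish_job gives the robot as it stands.
- The arm moves only by the tool servo_tool, never from a script. Its argument "increments" is a list that holds one entry, the list of rows, each a list of 5 numbers: the finger opening in m, from 0 to 0.0854, then the shift along the tool's x, y, z in m, then the turn about the tool's z in degrees. In form: [[[gripper, tx, ty, tz, yaw], ...]]. A call has 1 to 5 rows; each row is the pose to reach, as a shift and turn from the pose commanded when the call began, along the tool's axes at that moment; what a row does not reach only later rows make up. A row lasts 1/10 s, in which the tool goes at most 50 mm and 8.59 degrees, less where a joint would pass 70% of its speed; a pose out of reach is approached as far as the arm can. A call with a gripper value outside its range is refused whole. The fingers move at their own pace and stop on an object; "squeeze" is the grip in N (left out, the last holds). Time passes only in rows, so rows that repeat a pose let the fingers close. It gives the time, the measured TCP pose, the force, the opening and the grip force at its end, in the units of the state.
- state(): the state, without advancing time (a new reading comes with each control period).
- camera(name): name is "scene" or "top" or "wrist"; returns (picture, depth): 384x512x3 uint8, red, green, blue; 384x512 float32, m along the optical axis (not along the pixel's ray), 0 where there is no reading.
- camera_info(name): a dict with "camera_matrix" (3x3 intrinsics, pixels), "R" (3x3) and "t" (3): a world point X has camera coordinates R X + t. Camera axes: x right, y down, z forward; pixel columns grow to the right and rows downward; lengths in m; the calibration is good to about 2 mm. A picture is of the moment at which its call begins: read the wrist's pose just before it. camera_info takes no time and is no camera call; for the wrist camera it gives the pose at the moment of the call.
- finish_job(): hands the job in; it is judged then, once.
The state is a dict: "time": time; "joint_positions": joint angles; "qvel": joint speeds; "joint_efforts": joint torques, N m; "eef_pos": TCP position; "orientation": TCP orientation; "wrist_force": force on the tool from outside, world axes, zero at the start; "moment": the same for the moment, N m; "width": opening from 0.0 (shut) to 1.0 (fully open); "grasp_force": force on a finger pad.
Only numpy, scipy, OpenCV 4.12 (cv2) and the standard library are available. Lean on these libraries where they do the work, as an engineer would, in place of code of your own. Each camera call takes 0.05 s, during which the arm holds its last target. There are 200 camera calls.

## Working session

There is one attempt and no reset: what is moved stays moved. The work goes in short steps, Python scripts to look and compute and a tool call to move; the robot and the scene stay as the last step left them, time stands still between calls to the robot, and variables do not carry over. Pictures are saved under pics/ and viewed, at most 14 in all, crops included, and the job is handed in when it is done.

Besides the shell and the picture viewer there is one more tool, called as name(argument=value, ...), one argument or row to a line, values as JSON. servo_tool: Moves the arm, as the interface text tells. Its arguments: {"type":"object","properties":{"increments":{"type":"array","items":{"type":"array","items":{"type":"array","items":{"type":"number"}}}},"squeeze":{"type":"number"}},"required":["increments"]}

```bash
ls; mkdir -p pics
cat > h.py <<'E'
import numpy as np, cv2
from workcell import state, camera, camera_info, finish_job
def grab(n,fn=None):
    i=camera_info(n); p,d=camera(n)
    if fn: cv2.imwrite('pics/'+fn+'.png',p[:,:,::-1])
    np.savez('/tmp/'+n+'.npz',p=p,d=d,K=i["camera_matrix"],R=i["R"],t=i["t"])
    return p,d,i
def ray(i,u,v,z):
    K,R,t=[np.array(i[k]) for k in("camera_matrix","R","t")]
    c=-R.T@t; d=R.T@np.linalg.inv(K)@np.array([u,v,1.]); return c+d*(z-c[2])/d[2]
def cloud(d,i):
    K,R,t=[np.array(i[k]) for k in("camera_matrix","R","t")]
    v,u=np.indices(d.shape); P=np.stack([(u-K[0,2])/K[0,0]*d,(v-K[1,2])/K[1,1]*d,d],-1)
    return (P-t)@R
E
python3 - <<'E'
from h import *
s=state(); print(s)
for n in("top","scene"):
    p,d,i=grab(n,n+"0"); print(n,i)
E
```

```text
pics
{'time': 0.0, 'joint_positions': array([-68.15195295,  29.12442153, -13.60891691,  86.00845531,
         7.20101732,  65.82500979,  -8.86836419]), 'qvel': array([-0.03020096, -0.0051665 ,  0.03072628, -0.08837433, -0.00056391,
        0.07819899, -0.04824622]), 'joint_efforts': array([-1.79365484e-04, -6.20601511e+01, -2.18710184e+00, -2.49655724e+01,
        1.25627432e-02,  1.17960401e-02,  2.71087788e-05]), 'eef_pos': array([0.17015809, 0.6009271 , 0.25544309]), 'orientation': array([[-9.62208504e-01,  2.72313398e-01, -4.56803563e-04],
       [ 2.72313781e-01,  9.62207054e-01, -1.67062210e-03],
       [-1.53931717e-05, -1.73188070e-03, -9.99998500e-01]]), 'wrist_force': array([-0.54747401,  0.49207389, -0.3318676 ]), 'moment': array([-0.03291608,  0.01042457, -0.04284568]), 'grasp_force': 0.0, 'width': 1.0013503120758964}
top {'camera_matrix': array([[352.63371023,   0.        , 250.89686412],
       [  0.        , 352.63371023, 192.50431752],
       [  0.        ,   0.        ,   1.        ]]), 'R': array([[-0.01521114, -0.99986621,  0.00601546],
       [-0.99870256,  0.01490048, -0.04869462],
       [ 0.04859847, -0.00674835, -0.9987956 ]]), 't': array([0.01914403, 0.50087751, 1.0400636 ])}
scene {'camera_matrix': array([[375.88169302,   0.        , 256.03257066],
       [  0.        , 375.88169302, 197.61655195],
       [  0.        ,   0.        ,   1.        ]]), 'R': array([[ 0.74013468,  0.67208902,  0.02229343],
       [ 0.39980745, -0.4131457 , -0.81820818],
       [-0.5406983 ,  0.61449734, -0.57448966]]), 't': array([-0.38794019, -0.1306151 ,  1.23571602])}
```

View pics/top0.png

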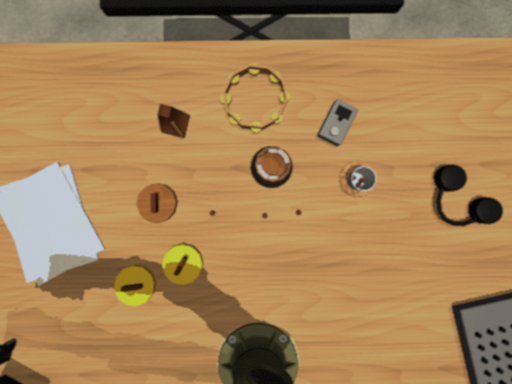

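View pics/scene0.png

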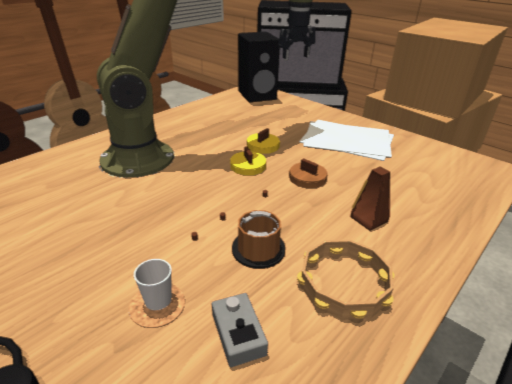

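Top view: the lid candidates are the brown disc at (157,203), and two yellow discs at (183,263) and (134,285). The brown one is the lid. The shaker is at (272,167), the cup at (362,180), and strays at (212,213), (265,215) and (298,212). The tambourine, pedal and metronome lie behind them.

```bash
cat > m.py <<'E'
from h import *
z=np.load('/tmp/top.npz'); p,d=z['p'],z['d']; i={"camera_matrix":z['K'],"R":z['R'],"t":z['t']}
W=cloud(d,i)
for n,u,v,r,lo,hi in(("lidtop",157,203,24,.016,.03),("lidgrip",157,203,24,.045,.07),("shaker rim",272,167,26,.074,.09),("stand",272,167,30,.005,.013),("cup rim",362,180,24,.072,.095),("coaster",355,180,30,.002,.008),("metr",173,120,25,.02,.2),("pedal",338,122,30,.02,.08),("tamb",255,100,40,.03,.06)):
    w=W[v-r:v+r,u-r:u+r].reshape(-1,3); w=w[(w[:,2]>lo)&(w[:,2]<hi)]
    if len(w)<5: print(n,len(w)); continue
    a=w[:,:2].astype(np.float32); (c,rad)=cv2.minEnclosingCircle(a)
    q=cv2.minAreaRect(a); print(n,len(w),"circ",np.round(c,3),round(rad,3),"rect",np.round(q[0],3),np.round(q[1],3),round(q[2],1),"z",np.round(np.median(w[:,2]),3))
hsv=cv2.cvtColor(p,cv2.COLOR_RGB2HSV)
m=((p.sum(2)<230)).astype(np.uint8)[195:240,190:330]
n,l,s,c=cv2.connectedComponentsWithStats(m)
for k in range(1,n):
    u,v=c[k]+[190,195]
    if s[k,4]>8: print("pellet",np.round((u,v),1),s[k,4],np.round(ray(i,u,v,.012),3),"depth z",np.round(W[int(round(v)),int(round(u))],3))
cr=cv2.resize(np.hstack([p[135:215,130:190],p[135:215,240:300],p[135:215,330:390]]),None,fx=4,fy=4,interpolation=cv2.INTER_CUBIC); cv2.imwrite('pics/crop1.png',cr[:,:,::-1])
E
python3 m.py
```

```text
lidtop 1064 circ [0.475 0.293] 0.059 rect [0.475 0.293] [0.114 0.113] 17.3 z 0.024
lidgrip 113 circ [0.475 0.292] 0.028 rect [0.475 0.294] [0.054 0.015] 1.0 z 0.056
shaker rim 304 circ [ 0.579 -0.049] 0.05 rect [ 0.579 -0.049] [0.096 0.095] 12.9 z 0.079
stand 472 circ [ 0.557 -0.07 ] 0.093 rect [ 0.574 -0.069] [0.169 0.127] 76.3 z 0.008
cup rim 141 circ [ 0.533 -0.302] 0.035 rect [ 0.533 -0.302] [0.068 0.068] 87.8 z 0.082
coaster 680 circ [ 0.54  -0.303] 0.122 rect [ 0.537 -0.302] [0.181 0.179] 89.1 z 0.003
metr 742 circ [0.712 0.238] 0.048 rect [0.712 0.237] [0.07  0.068] 74.4 z 0.094
pedal 1027 circ [ 0.705 -0.247] 0.068 rect [ 0.705 -0.247] [0.072 0.121] 62.2 z 0.04
tamb 598 circ [ 0.789 -0.003] 0.1 rect [ 0.784 -0.003] [0.186 0.188] 72.6 z 0.043
pellet [298.  211.8] 10 [ 0.441 -0.128  0.012] depth z [ 0.441 -0.128  0.013]
pellet [212.2 212.6] 12 [0.443 0.127 0.012] depth z [0.442 0.128 0.015]
pellet [264. 215.] 9 [ 0.434 -0.026  0.012] depth z [ 0.434 -0.026  0.015]
```

View pics/crop1.png

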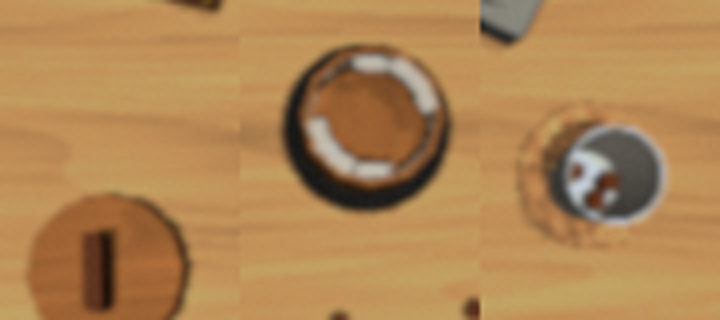

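Crops confirm that the lid is brown with a dark grip bar. The shaker's two white lips run diagonally. The cup shows 3 or so dark pellets inside. Sizes and heights match, so I'll start moving, first to above the cup.

```bash
cat >> h.py <<'E'
def plan(wps, s=None):
    """wps: (x,y,z,ang or None) world TCP targets, ang = world angle of tool x; prints per-call totals"""
    s=s or state(); P=np.array(s["eef_pos"]); O=np.array(s["orientation"]); a=np.degrees(np.arctan2(O[1,0],O[0,0]))
    print("t",round(float(s["time"]),1),"at",P.round(4),"ang",round(a,1),"j",np.round(s["joint_positions"],0),"F",np.round(s["wrist_force"],1),"w",round(float(s["width"]),3),"g",round(float(s["grasp_force"]),1))
    for x,y,z,b in wps:
        b=a if b is None else b; D=np.array([x,y,z])-P; da=(b-a+180)%360-180
        n=int(np.ceil(max(np.linalg.norm(D)/.24,abs(da)/42,.01)))
        for k in range(n):
            r=np.radians(a); X=np.array([np.cos(r),np.sin(r)]); Y=np.array([np.sin(r),-np.cos(r)])
            d=D/n; print("  [%.3f, %.3f, %.3f, %.1f]"%(d[:2]@X,d[:2]@Y,-d[2],-da/n)); a+=da/n
        P=np.array([x,y,z]); print(" -")
E
python3 -c "
from h import *
plan([(.5,.25,.25,None),(.533,-.302,.25,90)])"
```

```text
t 0.1 at [0.1702 0.601  0.2555] ang 164.2 j [-68.  29. -14.  86.   7.  66.  -9.] F [0.  0.7 0.3] w 0.998 g 0.0
  [-0.138, -0.083, 0.002, -0.0]
  [-0.138, -0.083, 0.002, -0.0]
  [-0.138, -0.083, 0.002, -0.0]
 -
  [-0.061, -0.174, -0.000, 24.7]
  [-0.128, -0.133, -0.000, 24.7]
  [-0.172, -0.067, -0.000, 24.7]
 -
```

servo_tool(
  increments=[
    [[0.085, -0.138, -0.083, 0.002, 0], [0.085, -0.138, -0.083, 0.002, 0], [0.085, -0.138, -0.083, 0.002, 0], [0.085, -0.138, -0.083, 0.002, 0], [0.085, -0.138, -0.083, 0.002, 0]],
  ],
)

```text
time: 0.6
eef_pos: [0.2826, 0.482, 0.2542]
orientation: [[-0.961, 0.277, 0.001], [0.277, 0.961, -0.001], [-0.001, -0.001, -1.0]]
wrist_force: [-0.4, -0.0, -0.1]
width: 0.992
grasp_force: 0.0
```

servo_tool(
  increments=[
    [[0.085, -0.138, -0.083, 0.002, 0], [0.085, -0.138, -0.083, 0.002, 0], [0.085, -0.138, -0.083, 0.002, 0], [0.085, -0.138, -0.083, 0.002, 0], [0.085, -0.138, -0.083, 0.002, 0]],
  ],
)

```text
time: 1.1
eef_pos: [0.3913, 0.3662, 0.2521]
orientation: [[-0.962, 0.275, -0.0], [0.275, 0.962, -0.0], [0.0, -0.0, -1.0]]
wrist_force: [-0.2, 0.2, 0.1]
width: 0.993
grasp_force: 0.0
```

servo_tool(
  increments=[
    [[0.085, -0.138, -0.083, 0.002, 0], [0.085, -0.138, -0.083, 0.002, 0], [0.085, -0.138, -0.083, 0.002, 0], [0.085, -0.138, -0.083, 0.002, 0], [0.085, -0.138, -0.083, 0.002, 0]],
  ],
)

```text
time: 1.6
eef_pos: [0.501, 0.25, 0.2499]
orientation: [[-0.962, 0.273, -0.001], [0.273, 0.962, 0.001], [0.001, 0.0, -1.0]]
wrist_force: [-0.7, 0.1, -0.4]
width: 0.994
grasp_force: 0.0
```

servo_tool(
  increments=[
    [[0.085, -0.061, -0.174, 0, 24.7], [0.085, -0.061, -0.174, 0, 24.7], [0.085, -0.061, -0.174, 0, 24.7], [0.085, -0.061, -0.174, 0, 24.7], [0.085, -0.061, -0.174, 0, 24.7]],
  ],
)

```text
time: 2.1
eef_pos: [0.5116, 0.0633, 0.2505]
orientation: [[-0.759, 0.652, 0.0], [0.652, 0.759, -0.001], [-0.001, -0.001, -1.0]]
wrist_force: [0.6, -0.5, 0.1]
width: 0.995
grasp_force: 0.0
```

servo_tool(
  increments=[
    [[0.085, -0.128, -0.133, 0, 24.7], [0.085, -0.128, -0.133, 0, 24.7], [0.085, -0.128, -0.133, 0, 24.7], [0.085, -0.128, -0.133, 0, 24.7], [0.085, -0.128, -0.133, 0, 24.7]],
  ],
)

```text
time: 2.6
eef_pos: [0.5235, -0.1207, 0.2503]
orientation: [[-0.417, 0.909, 0.0], [0.909, 0.417, -0.001], [-0.001, -0.0, -1.0]]
wrist_force: [-0.2, 0.4, -0.1]
width: 1.001
grasp_force: 0.0
```

servo_tool(
  increments=[
    [[0.085, -0.172, -0.067, 0, 24.7], [0.085, -0.172, -0.067, 0, 24.7], [0.085, -0.172, -0.067, 0, 24.7], [0.085, -0.172, -0.067, 0, 24.7], [0.085, -0.172, -0.067, 0, 24.7]],
  ],
)

```text
time: 3.1
eef_pos: [0.5354, -0.3049, 0.2497]
orientation: [[-0.0, 1.0, -0.0], [1.0, 0.0, -0.001], [-0.001, -0.0, -1.0]]
wrist_force: [0.2, 0.2, -0.2]
width: 0.991
grasp_force: 0.0
```

```bash
python3 -c "
from h import *
plan([(.533,-.302,.25,90)])
p,d,i=grab('wrist','w1'); W=cloud(d,i)
w=W[(W[:,:,2]>.074)&(W[:,:,2]<.095)]; w=w[(np.abs(w[:,0]-.533)<.1)&(np.abs(w[:,1]+.3)<.1)]
print(len(w),cv2.minEnclosingCircle(w[:,:2].astype(np.float32)),np.median(w[:,2]))
w=W[(W[:,:,2]>.0025)&(W[:,:,2]<.0055)]; print(len(w),cv2.minAreaRect(w[:,:2].astype(np.float32)))
"
```

```text
t 3.1 at [ 0.5354 -0.3049  0.2497] ang 90.0 j [18. 29. 16. 88. -8. 64. 35.] F [ 0.2  0.2 -0.2] w 0.991 g 0.0
  [0.003, -0.002, -0.000, 0.0]
 -
1156 ((0.5337104797363281, -0.30212539434432983), 0.03488932177424431) 0.08431016669067368
6543 ((0.5512908697128296, -0.3863694667816162), (0.4969891309738159, 0.6405540704727173), 89.98040008544922)
```

View pics/w1.png

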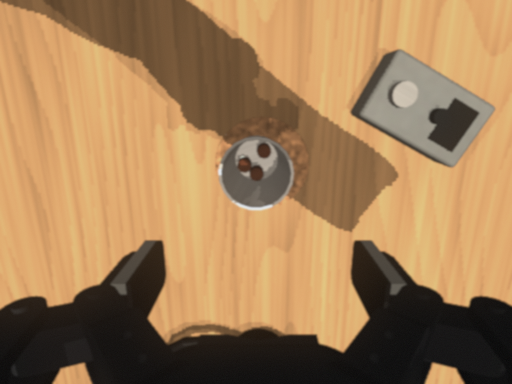

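Wrist view: the cup is centred near (257,173) with 3 pellets visible, and the pedal is well clear. Next I grip it from the outside.

servo_tool(
  increments=[
    [[0.085, 0.003, -0.002, 0.1, 0], [0.085, 0.003, -0.002, 0.19, 0], [0.085, 0.003, -0.002, 0.19, 0], [0.085, 0.003, -0.002, 0.19, 0], [0.085, 0.003, -0.002, 0.19, 0]],
  ],
)

```text
time: 3.65
eef_pos: [0.5314, -0.2933, 0.0551]
orientation: [[-0.007, 1.0, -0.008], [1.0, 0.007, 0.008], [0.008, -0.008, -1.0]]
wrist_force: [0.0, 0.6, -0.0]
width: 0.992
grasp_force: 0.0
```

servo_tool(
  increments=[
    [[0.05, 0, 0, 0, 0], [0.05, 0, 0, 0, 0], [0.05, 0, 0, 0, 0], [0.05, 0, 0, 0, 0], [0.05, 0, 0, 0, 0]],
  ],
  squeeze=25,
)

```text
time: 4.15
eef_pos: [0.5332, -0.3009, 0.0619]
orientation: [[-0.002, 1.0, 0.003], [1.0, 0.002, -0.001], [-0.001, 0.003, -1.0]]
wrist_force: [-0.8, 0.1, 6.2]
width: 0.793
grasp_force: 28.0
```

servo_tool(
  increments=[
    [[0.05, 0, 0, 0, 0], [0.05, 0, 0, -0.03, 0], [0.05, 0, 0, -0.06, 0], [0.05, 0, 0, -0.1, 0], [0.05, 0, 0, -0.1, 0]],
  ],
)

```text
time: 4.65
eef_pos: [0.5345, -0.3025, 0.166]
orientation: [[-0.001, 1.0, 0.008], [1.0, 0.001, -0.005], [-0.005, 0.008, -1.0]]
wrist_force: [0.5, -1.0, -2.2]
width: 0.789
grasp_force: 29.2
```

```bash
python3 -c "
from h import *
plan([])
p,d,i=grab('wrist','w2')
p2,d,i=grab('scene')
cv2.imwrite('pics/c2.png',np.hstack([p,p2[190:350,60:320].repeat(2,0).repeat(2,1)[:384]])[:,:,::-1][:, 230:1030])
"
```

```text
t 4.7 at [ 0.5345 -0.3025  0.166 ] ang 90.1 j [ 18.  33.  15.  96. -10.  52.  37.] F [ 0.5 -1.  -2.2] w 0.789 g 29.2Traceback (most recent call last):
  File "<string>", line 6, in <module>
    cv2.imwrite('pics/c2.png',np.hstack([p,p2[190:350,60:320].repeat(2,0).repeat(2,1)[:384]])[:,:,::-1][:, 230:1030])
                              ~~~~~~~~~^^^^^^^^^^^^^^^^^^^^^^^^^^^^^^^^^^^^^^^^^^^^^^^^^^^^^^
    return _nx.concatenate(arrs, 1, dtype=dtype, casting=casting)
           ~~~~~~~~~~~~~~~^^^^^^^^^^^^^^^^^^^^^^^^^^^^^^^^^^^^^^^
ValueError: all the input array dimensions except for the concatenation axis must match exactly, but along dimension 0, the array at index 0 has size 384 and the array at index 1 has size 320
```

```bash
python3 -c "
from h import *
z=np.load('/tmp/scene.npz'); p2=z['p']
p=cv2.imread('pics/w2.png'); 
cv2.imwrite('pics/c2.png',np.hstack([cv2.resize(p,(400,300)),cv2.resize(p2[140:350,60:340][:,:,::-1],(400,300))]))
z=np.load('/tmp/scene.npz'); i={'camera_matrix':z['K'],'R':z['R'],'t':z['t']}
W=cloud(z['d'],i); m=(abs(W[:,:,0]-.534)<.06)&(abs(W[:,:,1]+.302)<.06)&(W[:,:,2]>.05)
v,u=np.nonzero(m); g=p2[m].astype(int); w=W[m]
q=(g.max(1)-g.min(1)<25)&(g.mean(1)>90); print(len(w),q.sum(),w[q].min(0),w[q].max(0))
"
```

```text
15988 1392 [ 0.4923309  -0.34224381  0.10604803] [ 0.57446029 -0.27841861  0.32165285]
```

View pics/c2.png

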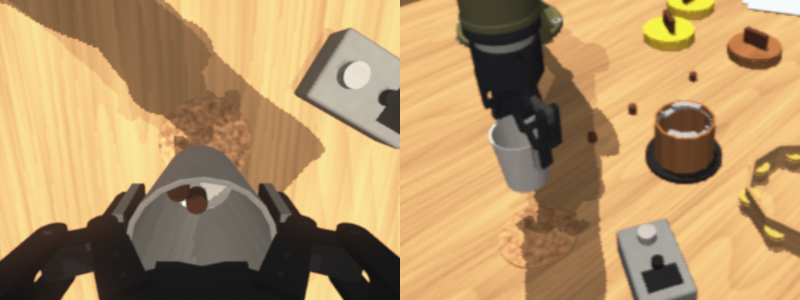

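Cup gripped just under the rim, hanging upright, pellets inside. The tool cannot tilt, so I'll pivot the cup in the pads by pushing its foot against the shaker's fixed rim.

```bash
python3 -c "
from h import *
for n in('wrist','scene'):
  z=np.load('/tmp/%s.npz'%n); i={'camera_matrix':z['K'],'R':z['R'],'t':z['t']}
  W=cloud(z['d'],i); p=z['p'].astype(int)
  m=(W[:,:,2]>.002)&(W[:,:,2]<.006)&(abs(W[:,:,0]-.534)<.09)&(abs(W[:,:,1]+.302)<.09)
  m=cv2.morphologyEx(m.astype(np.uint8),cv2.MORPH_OPEN,np.ones((3,3)))>0
  w=W[m]; print(n,len(w),cv2.minAreaRect(w[:,:2].astype(np.float32)))
  W2=W-[.579,-.049,0]; r=np.hypot(W2[:,:,0],W2[:,:,1])
z=np.load('/tmp/top.npz'); i={'camera_matrix':z['K'],'R':z['R'],'t':z['t']}
W=cloud(z['d'],i)-[.579,-.049,0]; p=z['p'].astype(int)
r=np.hypot(W[:,:,0],W[:,:,1]); m=(r>.034)&(r<.043)&(W[:,:,2]>.05)
a=np.degrees(np.arctan2(W[:,:,1],W[:,:,0]))[m]; sat=(p.max(2)-p.min(2))[m]; zz=W[:,:,2][m]
for k in range(-180,180,10):
  q=(a>=k)&(a<k+10); print(k,q.sum(),sat[q].mean().round() if q.any() else None,zz[q].mean().round(4))
plan([(.579,-.155,.166,90),(.579,-.155,.115,90)])
"
```

```text
wrist 5787 ((0.5408302545547485, -0.29591086506843567), (0.08134877681732178, 0.10875611007213593), 88.23847961425781)
scene 1774 ((0.5402126908302307, -0.3124490976333618), (0.10754416137933731, 0.1083967313170433), 50.986454010009766)
-180 6 21.0 0.0713
-170 7 25.0 0.0735
-160 1 50.0 0.0712
-150 0 None nan
-140 1 50.0 0.0694
-130 1 43.0 0.0662
-120 0 None nan
-110 0 None nan
-100 2 32.0 0.0696
-90 8 25.0 0.0766
-80 8 24.0 0.0784
-70 8 21.0 0.0798
-60 8 22.0 0.08
-50 6 21.0 0.0802
-40 7 21.0 0.0792
-30 8 20.0 0.0779
-20 8 22.0 0.0716
-10 9 20.0 0.0698
0 7 22.0 0.0708
10 8 26.0 0.0741
20 1 37.0 0.0688
30 2 51.0 0.0698
40 1 46.0 0.0692
50 2 57.0 0.0717
60 1 72.0 0.0736
70 1 69.0 0.071
80 2 69.0 0.0699
90 4 38.0 0.0784
100 8 25.0 0.0797
110 7 25.0 0.079
120 9 20.0 0.0792
130 8 21.0 0.0794
140 8 25.0 0.0797
150 7 24.0 0.0785
160 7 25.0 0.0724
170 8 22.0 0.0707
t 4.8 at [ 0.5326 -0.3007  0.1613] ang 90.1 j [ 18.  33.  15.  96. -10.  52.  37.] F [-0.1  0.2 -2.2] w 0.794 g 29.2
  [0.146, 0.047, -0.005, 0.1]
 -
  [0.000, 0.000, 0.051, -0.0]
 -<string>:15: RuntimeWarning: Mean of empty slice.
  ret = ret.dtype.type(ret / rcount)
```

servo_tool(
  increments=[
    [[0.05, 0.04, 0.02, 0, 0], [0.05, 0.08, 0.035, 0, 0], [0.05, 0.12, 0.047, 0, 0], [0.05, 0.146, 0.047, 0, 0], [0.05, 0.146, 0.047, 0, 0]],
  ],
)

```text
time: 5.25
eef_pos: [0.579, -0.1481, 0.1581]
orientation: [[-0.009, 1.0, -0.004], [1.0, 0.009, 0.004], [0.004, -0.004, -1.0]]
wrist_force: [0.1, -0.2, -1.5]
width: 0.792
grasp_force: 29.3
```

servo_tool(
  increments=[
    [[0.05, 0, 0, 0.025, 0], [0.05, 0, 0, 0.046, 0], [0.05, 0, 0, 0.046, 0], [0.05, 0, 0, 0.046, 0], [0.05, 0, 0, 0.046, 0]],
  ],
)

```text
time: 5.75
eef_pos: [0.5793, -0.1552, 0.1149]
orientation: [[-0.001, 1.0, 0.001], [1.0, 0.001, -0.001], [-0.001, 0.001, -1.0]]
wrist_force: [0.1, -0.4, -1.9]
width: 0.791
grasp_force: 29.3
```

servo_tool(
  increments=[
    [[0.05, 0.01, 0, 0, 0], [0.05, 0.02, 0, 0, 0], [0.05, 0.03, 0, 0, 0], [0.05, 0.04, 0, 0, 0], [0.05, 0.05, 0, 0, 0]],
  ],
)

```text
time: 6.25
eef_pos: [0.5795, -0.1044, 0.115]
orientation: [[-0.002, 1.0, 0.002], [1.0, 0.002, -0.001], [-0.001, 0.002, -1.0]]
wrist_force: [0.5, -4.2, 2.8]
width: 0.781
grasp_force: 26.4
```

```bash
python3 -c "
from h import *
plan([])
p,d,i=grab('wrist'); p2,d,i=grab('scene')
cv2.imwrite('pics/c3.png',np.hstack([cv2.resize(p,(400,300)),cv2.resize(p2[110:320,120:400],(400,300))])[:,:,::-1])"
```

```text
t 6.2 at [ 0.5795 -0.1044  0.115 ] ang 90.1 j [ -1.  35.  15. 102. -12.  44.  19.] F [ 0.5 -4.2  2.8] w 0.781 g 26.4
```

View pics/c3.png

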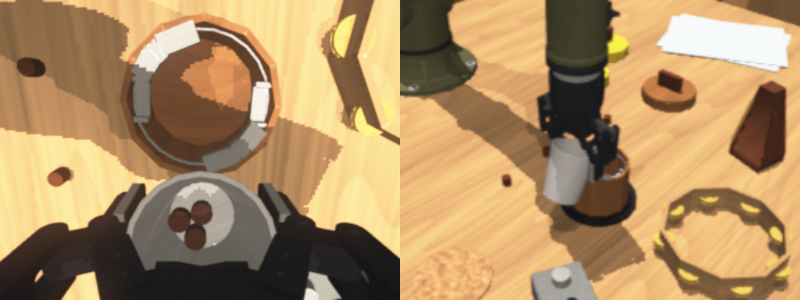

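The cup is pivoting (about 35°) with its foot behind the rim, as planned. Continuing.

servo_tool(
  increments=[
    [[0.05, 0.008, 0, 0, 0], [0.05, 0.016, 0, 0, 0], [0.05, 0.024, 0, 0, 0], [0.05, 0.03, 0, 0, 0], [0.05, 0.034, 0, 0, 0]],
  ],
)

```text
time: 6.85
eef_pos: [0.579, -0.0713, 0.1144]
orientation: [[-0.001, 1.0, 0.001], [1.0, 0.001, -0.001], [-0.001, 0.001, -1.0]]
wrist_force: [-0.2, -5.7, 2.2]
width: 0.783
grasp_force: 32.9
```

servo_tool(
  increments=[
    [[0.05, 0, 0, 0.003, 0], [0.05, 0, 0, 0.006, 0], [0.05, 0, 0, 0.008, 0], [0.05, 0, 0, 0.01, 0], [0.05, 0, 0, 0.01, 0]],
  ],
)

```text
time: 7.35
eef_pos: [0.5804, -0.0709, 0.1055]
orientation: [[-0.001, 1.0, 0.004], [1.0, 0.001, -0.001], [-0.001, 0.004, -1.0]]
wrist_force: [1.0, -3.4, 8.5]
width: 0.79
grasp_force: 30.0
```

```bash
python3 -c "
from h import *
plan([])
p,d,i=grab('wrist'); p2,d,i=grab('scene')
cv2.imwrite('pics/c4.png',np.hstack([cv2.resize(p,(400,300)),cv2.resize(p2[110:320,120:400],(400,300))])[:,:,::-1])"
```

```text
t 7.3 at [ 0.5804 -0.0709  0.1055] ang 90.1 j [ -5.  35.  14. 103. -12.  43.  16.] F [ 1.  -3.4  8.5] w 0.79 g 30.0
```

View pics/c4.png

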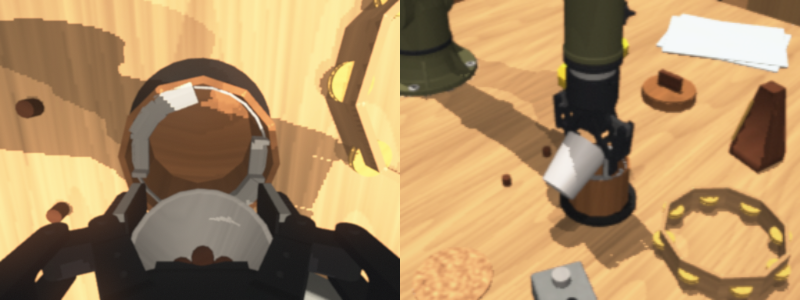

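servo_tool(
  increments=[
    [[0.05, 0.006, 0, 0, 0], [0.05, 0.012, 0, 0, 0], [0.05, 0.018, 0, 0, 0], [0.05, 0.024, 0, 0, 0], [0.05, 0.024, 0, 0.004, 0]],
  ],
)

```text
time: 7.95
eef_pos: [0.5801, -0.0446, 0.1019]
orientation: [[-0.003, 1.0, 0.003], [1.0, 0.003, 0.002], [0.002, 0.003, -1.0]]
wrist_force: [-1.8, 4.5, 19.6]
width: 0.78
grasp_force: 24.1
```

```bash
python3 -c "
from h import *
plan([])
p,d,i=grab('wrist'); p2,d,i=grab('scene'); W=cloud(d,i)
cv2.imwrite('pics/c5.png',np.hstack([cv2.resize(p,(400,300)),cv2.resize(p2[110:320,120:400],(400,300))])[:,:,::-1])
# cup upper wall slope in (y,z)
m=(abs(W[:,:,0]-.58)<.02)&(W[:,:,1]<-.05)&(W[:,:,1]>-.16)&(W[:,:,2]>.07)
g=p2.astype(int); m&=(g.max(2)-g.min(2)<25)&(g.mean(2)>110); w=W[m]
print(len(w)); 
for y in np.arange(-.16,-.04,.01):
  q=w[abs(w[:,1]-y)<.005]
  if len(q): print(round(y,3),len(q),q[:,2].min().round(3),q[:,2].max().round(3))
"
```

```text
t 8.0 at [ 0.5801 -0.0446  0.1019] ang 90.2 j [ -7.  35.  14. 104. -12.  42.  14.] F [-1.8  4.5 19.6] w 0.78 g 24.1
610
-0.14 64 0.109 0.129
-0.13 84 0.101 0.133
-0.12 86 0.122 0.136
-0.11 84 0.128 0.142
-0.1 79 0.131 0.145
-0.09 81 0.137 0.151
-0.08 79 0.141 0.154
-0.07 53 0.144 0.157
```

View pics/c5.png

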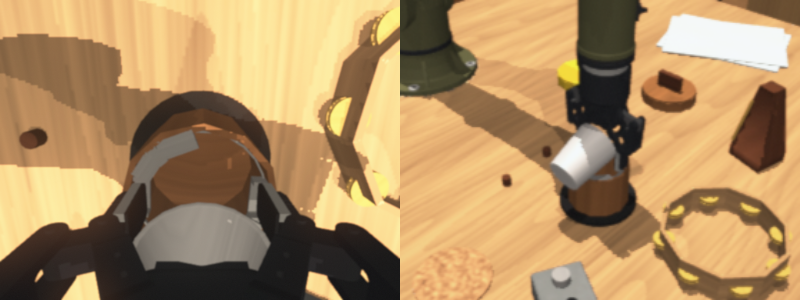

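The cup is tilted about 72° and its upper wall is now against the palm. The rim is over the mouth. I'll move forward and briefly loosen the fingers, so the rim drops into the mouth around the rim edge and settles lower in the grip.

servo_tool(
  increments=[
    [[0.05, 0, 0, -0.004, 0], [0.05, 0.004, 0, -0.004, 0], [0.05, 0.008, 0, -0.003, 0], [0.05, 0.012, 0, -0.003, 0], [0.05, 0.012, 0, -0.003, 0]],
  ],
)

```text
time: 8.55
eef_pos: [0.579, -0.0347, 0.1035]
orientation: [[-0.002, 1.0, 0.0], [1.0, 0.002, -0.001], [-0.001, 0.0, -1.0]]
wrist_force: [-2.0, -3.4, 7.1]
width: 0.777
grasp_force: 26.8
```

servo_tool(
  increments=[
    [[0.076, 0, 0, -0.004, 0], [0.076, 0, 0, -0.008, 0], [0.05, 0, 0, -0.008, 0], [0.05, 0, 0, -0.008, 0], [0.05, 0, 0, -0.008, 0]],
  ],
  squeeze=30,
)

```text
time: 9.05
eef_pos: [0.5791, -0.0337, 0.1115]
orientation: [[-0.002, 1.0, 0.001], [1.0, 0.002, 0.001], [0.001, 0.001, -1.0]]
wrist_force: [0.3, 2.5, 2.6]
width: 0.791
grasp_force: 33.1
```

```bash
cat > look.py <<'E'
import sys
from h import *
plan([])
p,d,i=grab('wrist'); p2,d,i=grab('scene'); W=cloud(d,i)
if len(sys.argv)>1: cv2.imwrite('pics/%s.png'%sys.argv[1],np.hstack([cv2.resize(p,(400,300)),cv2.resize(p2[110:320,120:400],(400,300))])[:,:,::-1])
m=(abs(W[:,:,0]-.58)<.02)&(W[:,:,1]<-.0)&(W[:,:,1]>-.2)&(W[:,:,2]>.07)
g=p2.astype(int); m&=(g.max(2)-g.min(2)<25)&(g.mean(2)>110); w=W[m]
for y in np.arange(-.2,.0,.01):
  q=w[abs(w[:,1]-y)<.005]
  if len(q)>3: print(round(y,3),len(q),q[:,2].min().round(3),q[:,2].max().round(3))
E
python3 look.py c6
```

```text
t 9.1 at [ 0.5791 -0.0337  0.1115] ang 90.1 j [ -8.  34.  15. 104. -12.  43.  13.] F [0.3 2.5 2.6] w 0.791 g 33.1
-0.11 244 0.085 0.139
-0.1 86 0.105 0.14
-0.09 81 0.102 0.14
-0.08 67 0.12 0.139
-0.07 61 0.124 0.138
-0.06 56 0.122 0.138
-0.05 43 0.124 0.137
-0.04 38 0.127 0.137
-0.03 13 0.13 0.137
```

View pics/c6.png

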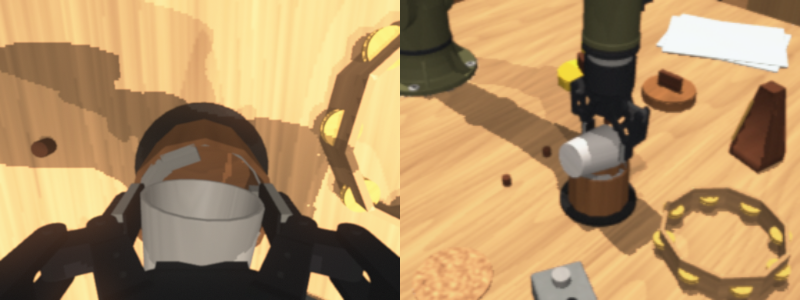

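Tilt is now about 98° with room to the palm. I'll repeat once for more tilt.

servo_tool(
  increments=[
    [[0.076, 0, 0, 0, 0], [0.076, 0, 0, -0.004, 0], [0.076, 0, 0, -0.004, 0], [0.05, 0, 0, -0.004, 0], [0.05, 0, 0, -0.004, 0]],
  ],
)

```text
time: 9.65
eef_pos: [0.5788, -0.0347, 0.1154]
orientation: [[-0.001, 1.0, -0.0], [1.0, 0.001, -0.0], [-0.0, -0.0, -1.0]]
wrist_force: [-0.3, -0.0, 1.6]
width: 0.792
grasp_force: 33.2
```

servo_tool(
  increments=[
    [[0.05, 0, 0, 0.003, 0], [0.05, 0, 0, 0.0, 0], [0.05, 0, 0, 0, 0], [0.05, 0, 0, 0, 0], [0.05, 0, 0, 0, 0]],
  ],
)

```text
time: 10.15
eef_pos: [0.5789, -0.0344, 0.1152]
orientation: [[-0.002, 1.0, 0.0], [1.0, 0.002, 0.0], [0.0, 0.0, -1.0]]
wrist_force: [-0.1, 1.0, 0.4]
width: 0.797
grasp_force: 34.0
```

```bash
python3 look.py c7
```

```text
t 10.2 at [ 0.5789 -0.0344  0.1152] ang 90.1 j [ -9.  34.  15. 103. -12.  44.  13.] F [-0.1  1.   0.4] w 0.797 g 34.0
-0.11 239 0.086 0.139
-0.1 98 0.104 0.14
-0.09 79 0.111 0.14
-0.08 67 0.121 0.139
-0.07 65 0.122 0.138
-0.06 54 0.124 0.137
-0.05 47 0.125 0.137
-0.04 39 0.128 0.136
-0.03 15 0.13 0.137
```

View pics/c7.png

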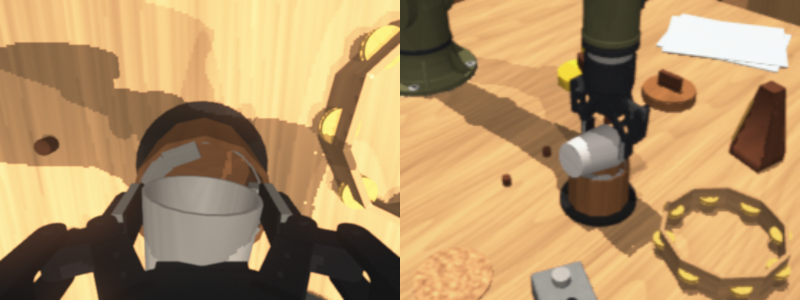

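The cup rests stably at about 98°, open over the mouth. I'll shake the pellets out with quick backward and slow forward strokes.

servo_tool(
  increments=[
    [[0.05, 0, 0, -0.01, 0], [0.05, 0.01, 0, -0.01, 0], [0.05, -0.025, 0, -0.01, 0], [0.05, -0.015, 0, -0.01, 0], [0.05, 0, 0, -0.01, 0]],
  ],
)

```text
time: 10.75
eef_pos: [0.5787, -0.0357, 0.1255]
orientation: [[0.002, 1.0, 0.0], [1.0, -0.002, -0.001], [-0.001, 0.0, -1.0]]
wrist_force: [0.2, -0.1, -1.5]
width: 0.794
grasp_force: 34.4
```

servo_tool(
  increments=[
    [[0.05, 0.01, 0, 0, 0], [0.05, -0.025, 0, 0, 0], [0.05, -0.015, 0, 0, 0], [0.05, 0, 0, 0, 0], [0.05, 0.01, 0, 0, 0]],
  ],
)

```text
time: 11.25
eef_pos: [0.5788, -0.021, 0.1251]
orientation: [[-0.004, 1.0, -0.0], [1.0, 0.004, 0.001], [0.001, -0.0, -1.0]]
wrist_force: [-0.1, -3.5, 0.4]
width: 0.798
grasp_force: 34.8
```

servo_tool(
  increments=[
    [[0.05, -0.035, 0, 0, 0], [0.05, -0.02, 0, 0, 0], [0.05, 0, 0, 0, 0], [0.05, -0.035, 0, 0, 0], [0.05, -0.035, 0, 0, 0]],
  ],
)

```text
time: 11.75
eef_pos: [0.5789, -0.0616, 0.1255]
orientation: [[-0.0, 1.0, 0.0], [1.0, 0.0, -0.003], [-0.003, 0.0, -1.0]]
wrist_force: [-0.8, -0.5, -2.1]
width: 0.798
grasp_force: 34.5
```

```bash
python3 look.py c8
```

```text
t 11.8 at [ 0.5789 -0.0616  0.1255] ang 90.0 j [ -6.  34.  15. 103. -12.  45.  15.] F [-0.8 -0.5 -2.1] w 0.798 g 34.5
-0.14 97 0.098 0.133
-0.13 216 0.101 0.15
-0.12 84 0.114 0.15
-0.11 77 0.131 0.148
-0.1 69 0.128 0.149
-0.09 71 0.132 0.149
-0.08 50 0.136 0.148
-0.07 42 0.135 0.147
-0.06 36 0.136 0.147
```

View pics/c8.png

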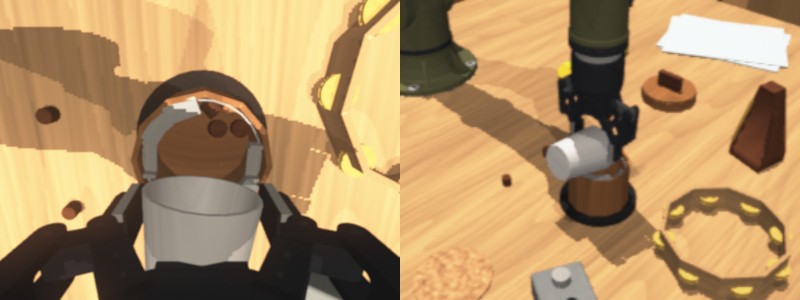

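Three dark pellets now lie inside the shaker, at about (205,108), (215,128) and (238,128) in the left half. The cup is still about 97° tilted. I'll right it by pushing its foot face against the shaker's far rim edge along an arc.

servo_tool(
  increments=[
    [[0.05, 0, 0, -0.04, 0], [0.05, 0.03, 0, -0.05, 0], [0.05, 0.075, 0, -0.05, 0], [0.05, 0.12, 0, -0.05, 0], [0.05, 0.149, 0, -0.05, 0]],
  ],
)

```text
time: 12.35
eef_pos: [0.5778, 0.0958, 0.1753]
orientation: [[-0.007, 1.0, -0.0], [1.0, 0.007, 0.003], [0.003, -0.0, -1.0]]
wrist_force: [0.7, 0.9, -1.6]
width: 0.796
grasp_force: 35.3
```

servo_tool(
  increments=[
    [[0.05, 0, 0, 0.0, 0], [0.05, 0, 0, 0.035, 0], [0.05, 0, 0, 0.068, 0], [0.05, 0, 0, 0.068, 0], [0.05, 0, 0, 0.068, 0]],
  ],
)

```text
time: 12.85
eef_pos: [0.5784, 0.09, 0.1075]
orientation: [[-0.002, 1.0, -0.001], [1.0, 0.002, -0.0], [-0.0, -0.001, -1.0]]
wrist_force: [0.9, -0.5, -0.8]
width: 0.793
grasp_force: 35.3
```

```bash
cat > cupside.py <<'E'
from h import *
plan([])
y0=state()["eef_pos"][1]
p2,d,i=grab('scene'); W=cloud(d,i)
m=(abs(W[:,:,0]-.58)<.025)&(abs(W[:,:,1]-y0)<.12)&(W[:,:,2]>.03)
g=p2.astype(int); m&=(g.max(2)-g.min(2)<25)&(g.mean(2)>100); w=W[m]
for y in np.arange(y0-.12,y0+.12,.01):
  q=w[abs(w[:,1]-y)<.005]
  if len(q)>3: print(round(y,3),len(q),q[:,2].min().round(3),q[:,2].max().round(3))
E
python3 cupside.py
```

```text
t 12.8 at [0.5784 0.09   0.1075] ang 90.1 j [-21.  35.  15. 103. -12.  43.   1.] F [ 0.9 -0.5 -0.8] w 0.793 g 35.3
-0.02 22 0.076 0.082
-0.01 15 0.039 0.081
0.01 96 0.078 0.121
0.02 206 0.079 0.131
0.03 79 0.086 0.131
0.04 83 0.083 0.131
0.05 83 0.083 0.131
0.06 80 0.082 0.264
0.07 68 0.08 0.264
0.08 51 0.111 0.13
0.09 36 0.116 0.128
```

servo_tool(
  increments=[
    [[0.05, -0.015, 0, 0, 0], [0.05, -0.021, 0, -0.012, 0], [0.05, -0.028, 0, -0.023, 0], [0.05, -0.036, 0, -0.033, 0], [0.05, -0.046, 0, -0.042, 0]],
  ],
)

```text
time: 13.4
eef_pos: [0.5807, 0.0446, 0.1522]
orientation: [[-0.003, 1.0, 0.006], [1.0, 0.003, 0.003], [0.003, 0.006, -1.0]]
wrist_force: [2.9, 5.3, 0.2]
width: 0.796
grasp_force: 33.5
```

```bash
python3 cupside.py
```

```text
t 13.4 at [0.5807 0.0446 0.1522] ang 90.2 j [-17.  32.  16. 101. -11.  48.   4.] F [2.9 5.3 0.2] w 0.796 g 33.5
-0.025 89 0.079 0.131
-0.015 136 0.099 0.142
-0.005 134 0.039 0.146
0.005 133 0.105 0.154
0.015 132 0.111 0.308
0.025 113 0.141 0.307
0.035 55 0.154 0.171
```

servo_tool(
  increments=[
    [[0.05, 0.032, 0, 0, 0], [0.05, 0.032, 0, 0.02, 0], [0.05, 0.016, 0, 0.02, 0], [0.05, 0.009, 0, 0.016, 0], [0.05, -0.001, 0, 0.009, 0]],
  ],
)

```text
time: 13.95
eef_pos: [0.5798, 0.0442, 0.1423]
orientation: [[-0.003, 1.0, 0.003], [1.0, 0.003, 0.004], [0.004, 0.003, -1.0]]
wrist_force: [-2.0, 8.2, 5.2]
width: 0.789
grasp_force: 32.5
```

servo_tool(
  increments=[
    [[0.05, -0.006, 0, -0.003, 0], [0.05, -0.012, 0, -0.006, 0], [0.05, -0.018, 0, -0.008, 0], [0.05, -0.025, 0, -0.01, 0], [0.05, -0.025, 0, -0.01, 0]],
  ],
)

```text
time: 14.45
eef_pos: [0.5801, 0.016, 0.1542]
orientation: [[0.001, 1.0, 0.005], [1.0, -0.001, 0.002], [0.002, 0.005, -1.0]]
wrist_force: [-1.6, 7.2, 12.7]
width: 0.78
grasp_force: 29.7
```

```bash
python3 cupside.py
```

```text
t 14.4 at [0.5801 0.016  0.1542] ang 90.0 j [-14.  31.  16. 101. -11.  48.   7.] F [-1.6  7.2 12.7] w 0.78 g 29.7
-0.094 5 0.079 0.081
-0.084 23 0.079 0.082
-0.024 106 0.078 0.117
-0.014 241 0.08 0.31
-0.004 291 0.07 0.31
0.006 90 0.092 0.167
0.046 15 0.129 0.141
0.056 33 0.126 0.14
```

servo_tool(
  increments=[
    [[0.05, 0.025, 0, 0, 0], [0.05, 0.025, 0, 0.014, 0], [0.05, 0.012, 0, 0.012, 0], [0.05, 0.002, 0, 0.008, 0], [0.05, -0.008, 0, 0.004, 0]],
  ],
)

```text
time: 15.0
eef_pos: [0.5789, 0.0069, 0.1476]
orientation: [[0.001, 1.0, 0.001], [1.0, -0.001, -0.001], [-0.001, 0.001, -1.0]]
wrist_force: [-0.6, 2.2, -0.5]
width: 0.744
grasp_force: 31.2
```

servo_tool(
  increments=[
    [[0.05, -0.006, 0, -0.002, 0], [0.05, -0.012, 0, -0.004, 0], [0.05, -0.018, 0, -0.005, 0], [0.05, -0.018, 0, -0.005, 0], [0.05, 0.01, 0, -0.005, 0]],
  ],
)

```text
time: 15.5
eef_pos: [0.579, 0.0145, 0.1516]
orientation: [[0.005, 1.0, 0.001], [1.0, -0.005, -0.004], [-0.004, 0.001, -1.0]]
wrist_force: [0.1, 0.0, -1.3]
width: 0.714
grasp_force: 31.9
```

```bash
python3 cupside.py
```

```text
t 15.5 at [0.579  0.0145 0.1516] ang 89.7 j [-14.  32.  16. 101. -11.  48.   6.] F [ 0.1  0.  -1.3] w 0.714 g 31.9
-0.095 4 0.081 0.082
-0.085 21 0.078 0.082
-0.025 8 0.079 0.081
-0.015 33 0.079 0.308
-0.005 18 0.079 0.309
0.005 170 0.094 0.306
0.015 182 0.073 0.153
0.025 63 0.074 0.117
0.035 22 0.073 0.104
0.055 20 0.111 0.142
0.065 28 0.112 0.141
```

```bash
python3 look.py c9 | head -1
```

```text
t 15.6 at [0.5789 0.0239 0.151 ] ang 90.2 j [-14.  32.  15. 101. -11.  48.   6.] F [-0.7  6.5 -1.2] w 0.719 g 31.6
```

View pics/c9.png

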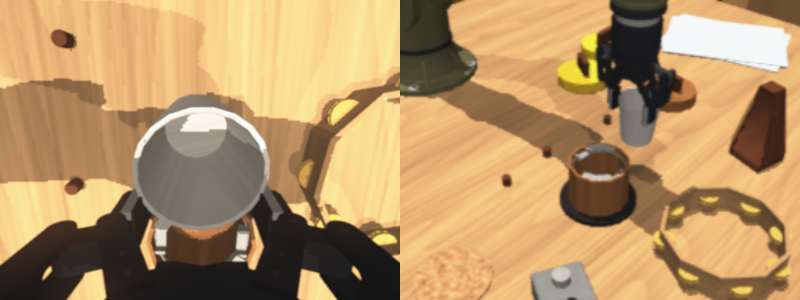

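The cup is empty and almost upright, but gripped on a chord with its centre ahead of the pads. I'll measure its rim and foot before carrying it gently.

```bash
cat > rim.py <<'E'
from h import *
plan([])
e=state()["eef_pos"]
z=np.load('/tmp/wrist.npz'); i={'camera_matrix':z['K'],'R':z['R'],'t':z['t']}; W=cloud(z['d'],i); p=z['p'].astype(int)
m=(p.max(2)-p.min(2)<40)&(p.mean(2)>60)&(W[:,:,2]>.04)&(np.hypot(W[:,:,0]-e[0],W[:,:,1]-e[1])<.075); 
w=W[m]; print("zmax",np.percentile(w[:,2],[0.5,90,97,99.5]).round(3))
# plane through rim: take top band per y
for y in np.arange(e[1]-.04,e[1]+.08,.01):
  q=w[abs(w[:,1]-y)<.005]
  if len(q)>10: print(round(y-e[1],3),len(q),"z",q[:,2].min().round(3),q[:,2].max().round(3),"x",(q[:,0].min()-e[0]).round(3),(q[:,0].max()-e[0]).round(3))
E
python3 rim.py
```

```text
t 15.7 at [0.5788 0.0217 0.1509] ang 90.3 j [-14.  32.  15. 101. -11.  48.   6.] F [-0.  -0.1 -1. ] w 0.718 g 32.0
zmax [0.074 0.156 0.163 0.213]
-0.04 14 z 0.073 0.082 x -0.041 0.042
-0.01 590 z 0.134 0.193 x -0.062 0.063
0.0 5435 z 0.095 0.189 x -0.059 0.062
0.01 6019 z 0.074 0.204 x -0.063 0.065
0.02 3783 z 0.074 0.22 x -0.039 0.058
0.03 3129 z 0.075 0.158 x -0.033 0.035
0.04 2304 z 0.076 0.159 x -0.032 0.033
0.05 887 z 0.077 0.16 x -0.027 0.029
0.06 1593 z 0.083 0.16 x -0.019 0.017
0.07 116 z 0.27 0.27 x 0.0 0.0
```

servo_tool(
  increments=[
    [[0.05, 0.008, 0, 0.01, 0], [0.05, 0.015, 0, 0.025, 0], [0.05, 0.015, 0, 0.045, 0], [0.05, 0.015, 0, 0.065, 0], [0.05, 0.015, 0, 0.072, 0]],
  ],
)

```text
time: 16.15
eef_pos: [0.5782, 0.0341, 0.0784]
orientation: [[-0.001, 1.0, -0.001], [1.0, 0.001, -0.001], [-0.001, -0.001, -1.0]]
wrist_force: [-6.5, -1.8, 27.7]
width: 0.716
grasp_force: 26.0
```

servo_tool(
  increments=[
    [[0.05, 0, 0, 0.003, 0], [0.05, 0, 0, 0.006, 0], [0.05, 0, 0, 0.006, 0], [0.07, 0, 0, 0.006, 0], [0.085, 0, 0, 0.006, 0]],
  ],
)

```text
time: 16.65
eef_pos: [0.5788, 0.0342, 0.0733]
orientation: [[-0.001, 1.0, 0.0], [1.0, 0.001, -0.0], [-0.0, 0.0, -1.0]]
wrist_force: [-0.3, 0.7, -0.4]
width: 0.96
grasp_force: 0.0
```

servo_tool(
  increments=[
    [[0.085, 0, 0, 0, 0], [0.085, 0, 0, 0, 0], [0.085, 0, 0, -0.03, 0], [0.085, 0, 0, -0.075, 0], [0.085, 0, 0, -0.105, 0]],
  ],
)

```text
time: 17.15
eef_pos: [0.5792, 0.0343, 0.1803]
orientation: [[-0.001, 1.0, 0.001], [1.0, 0.001, -0.0], [-0.0, 0.001, -1.0]]
wrist_force: [0.9, 0.2, 0.5]
width: 0.994
grasp_force: 0.0
```

```bash
cat > cup.py <<'E'
from h import *
plan([])
for n in ("wrist","top"):
  p,d,i=grab(n); W=cloud(d,i); g=p.astype(int); e=np.array(state()["eef_pos"])
  m=(g.max(2)-g.min(2)<40)&(W[:,:,2]>.07)&(W[:,:,2]<.092)&(np.hypot(W[:,:,0]-e[0],W[:,:,1]-e[1]-.02)<.075)&(np.hypot(W[:,:,0]-.579,W[:,:,1]+.049)>.055)
  w=W[m]
  if len(w)>10: print(n,len(w),cv2.minEnclosingCircle(w[:,:2].astype(np.float32)),np.percentile(w[:,2],[5,50,95]))
E
python3 cup.py
```

```text
t 17.1 at [0.5792 0.0343 0.1803] ang 90.1 j [-16.  30.  16.  99. -10.  52.   4.] F [0.9 0.2 0.5] w 0.994 g 0.0
wrist 2043 ((0.5742196440696716, 0.06226835399866104), 0.03484538942575455) [0.07135617 0.08019937 0.08194296]
```

The cup stands upright on the desk at (0.574, 0.062). I regrip it on its centre line and carry it to the coaster at (0.540, -0.311).

servo_tool(
  increments=[
    [[0.085, 0.028, -0.005, 0, 0], [0.085, 0.028, -0.005, 0.04, 0], [0.085, 0.028, -0.005, 0.08, 0], [0.085, 0.028, -0.005, 0.12, 0], [0.085, 0.028, -0.005, 0.12, 0]],
  ],
)

```text
time: 17.75
eef_pos: [0.5698, 0.0625, 0.053]
orientation: [[-0.002, 1.0, -0.01], [1.0, 0.002, -0.001], [-0.001, -0.01, -1.0]]
wrist_force: [-0.5, 0.3, 0.9]
width: 0.993
grasp_force: 0.0
```

servo_tool(
  increments=[
    [[0.05, 0, 0, 0, 0], [0.05, 0, 0, 0, 0], [0.05, 0, 0, 0, 0], [0.05, 0, 0, 0, 0], [0.05, 0, 0, 0, 0]],
  ],
  squeeze=30,
)

```text
time: 18.25
eef_pos: [0.5741, 0.0627, 0.0592]
orientation: [[-0.002, 1.0, 0.002], [1.0, 0.002, 0.0], [0.0, 0.002, -1.0]]
wrist_force: [-0.9, -0.1, -0.9]
width: 0.796
grasp_force: 34.0
```

servo_tool(
  increments=[
    [[0.05, 0, 0, -0.03, 0], [0.05, 0, 0, -0.08, 0], [0.05, 0, 0, -0.13, 0], [0.05, 0, 0, -0.14, 0], [0.05, 0, 0, -0.14, 0]],
  ],
)

```text
time: 18.75
eef_pos: [0.5747, 0.0626, 0.2006]
orientation: [[-0.002, 1.0, 0.005], [1.0, 0.002, 0.001], [0.001, 0.005, -1.0]]
wrist_force: [-0.2, 0.3, -2.9]
width: 0.797
grasp_force: 34.8
```

servo_tool(
  increments=[
    [[0.05, -0.03, 0, 0, 0], [0.05, -0.075, -0.01, 0, 0], [0.05, -0.12, -0.017, 0, 0], [0.05, -0.165, -0.017, 0, 0], [0.05, -0.187, -0.017, 0, 0]],
  ],
)

```text
time: 19.25
eef_pos: [0.555, -0.1292, 0.1963]
orientation: [[0.003, 1.0, -0.003], [1.0, -0.003, -0.002], [-0.002, -0.003, -1.0]]
wrist_force: [0.3, -0.2, -1.5]
width: 0.799
grasp_force: 34.8
```

servo_tool(
  increments=[
    [[0.05, -0.04, -0.005, 0, 0], [0.05, -0.085, -0.01, 0, 0], [0.05, -0.13, -0.015, 0, 0], [0.05, -0.165, -0.017, 0, 0], [0.05, -0.186, -0.017, 0, 0]],
  ],
)

```text
time: 19.75
eef_pos: [0.538, -0.3138, 0.1958]
orientation: [[0.002, 1.0, -0.004], [1.0, -0.002, 0.0], [0.0, -0.004, -1.0]]
wrist_force: [-0.3, -0.4, -1.8]
width: 0.804
grasp_force: 34.8
```

```bash
python3 -c "
from h import *
plan([(.54,-.311,.0625,90)]); grab('wrist'); grab('scene')
z=np.load('/tmp/scene.npz'); i={'camera_matrix':z['K'],'R':z['R'],'t':z['t']};W=cloud(z['d'],i); g=z['p'].astype(int); e=state()['eef_pos']
m=(np.hypot(W[:,:,0]-e[0],W[:,:,1]-e[1])<.045)&(W[:,:,2]>.03)&(g.max(2)-g.min(2)<25)&(g.mean(2)>100); w=W[m]; print(len(w),np.percentile(w[:,2],[.5,2,5]),w[:,:2].min(0),w[:,:2].max(0))
z=np.load('/tmp/wrist.npz'); i={'camera_matrix':z['K'],'R':z['R'],'t':z['t']};W=cloud(z['d'],i)
r=np.hypot(W[:,:,0]-.54,W[:,:,1]+.311); m=(r<.09)&(W[:,:,2]>.002)&(W[:,:,2]<.006); m=cv2.morphologyEx(m.astype(np.uint8),cv2.MORPH_OPEN,np.ones((3,3)))>0
print(cv2.minAreaRect(W[m][:,:2].astype(np.float32)))
"; python3 rim.py
```

```text
t 19.8 at [ 0.538  -0.3138  0.1958] ang 89.9 j [ 17.  33.  17.  91. -11.  58.  38.] F [-0.3 -0.4 -1.8] w 0.804 g 34.8
  [0.003, 0.002, 0.133, -0.1]
 -
1261 [0.14002259 0.14203563 0.14606055] [ 0.50435151 -0.35313003] [ 0.57737588 -0.29242131]
((0.5404893159866333, -0.29819342494010925), (0.08590878546237946, 0.10838167369365692), 88.59680938720703)
t 19.9 at [ 0.538  -0.3144  0.1958] ang 89.8 j [ 17.  33.  17.  91. -11.  58.  38.] F [-0.2 -0.2 -1.5] w 0.797 g 34.8
zmax [0.141 0.217 0.218 0.315]
-0.03 2855 z 0.152 0.202 x -0.017 0.017
-0.02 6476 z 0.14 0.218 x -0.028 0.028
-0.01 4665 z 0.14 0.238 x -0.066 0.055
0.0 2985 z 0.14 0.249 x -0.063 0.064
0.01 2570 z 0.173 0.25 x -0.065 0.062
0.02 758 z 0.142 0.257 x -0.031 0.031
0.03 4054 z 0.14 0.219 x -0.024 0.025
0.04 28 z 0.214 0.219 x -0.005 0.005
0.07 137 z 0.315 0.315 x 0.001 0.001
```

servo_tool(
  increments=[
    [[0.05, 0.003, 0.002, 0.04, 0], [0.05, 0.003, 0.002, 0.08, 0], [0.05, 0.003, 0.002, 0.115, 0], [0.05, 0.003, 0.002, 0.128, 0], [0.05, 0.003, 0.002, 0.132, 0]],
  ],
)

```text
time: 20.35
eef_pos: [0.5413, -0.3059, 0.0639]
orientation: [[-0.002, 1.0, -0.004], [1.0, 0.002, 0.003], [0.003, -0.004, -1.0]]
wrist_force: [0.2, 0.4, -0.6]
width: 0.796
grasp_force: 34.8
```

servo_tool(
  increments=[
    [[0.05, 0, 0, 0.002, 0], [0.05, 0, 0, 0.002, 0], [0.07, 0, 0, 0.002, 0], [0.085, 0, 0, 0.002, 0], [0.085, 0, 0, 0.002, 0]],
  ],
)

```text
time: 20.85
eef_pos: [0.5428, -0.3078, 0.0653]
orientation: [[-0.002, 1.0, 0.002], [1.0, 0.002, -0.001], [-0.001, 0.002, -1.0]]
wrist_force: [0.2, -0.1, 0.1]
width: 0.999
grasp_force: 0.0
```

servo_tool(
  increments=[
    [[0.085, 0, 0, -0.03, 0], [0.085, 0, 0, -0.07, 0], [0.085, 0, 0, -0.11, 0], [0.085, 0, 0, -0.15, 0], [0.085, 0, 0, -0.18, 0]],
  ],
)

```text
time: 21.35
eef_pos: [0.5426, -0.3079, 0.2477]
orientation: [[-0.001, 1.0, 0.003], [1.0, 0.001, -0.002], [-0.002, 0.003, -1.0]]
wrist_force: [0.7, -1.2, 0.3]
width: 0.997
grasp_force: 0.0
```

```bash
python3 cup.py
cat > pel.py <<'E'
from h import *
p,d,i=grab("top"); W=cloud(d,i)
m=((p.sum(2)<230)&(W[:,:,2]>.006)&(W[:,:,2]<.03)&(W[:,:,0]>.3)&(W[:,:,0]<.56)&(abs(W[:,:,1])<.25)).astype(np.uint8)
n,l,s,c=cv2.connectedComponentsWithStats(m)
for k in range(1,n):
    u,v=c[k]
    if 3<s[k,4]<60: print("pellet",np.round((u,v),1),s[k,4],np.round(ray(i,u,v,.012),3))
E
python3 pel.py; python3 -c "
from h import *
plan([(.441,-.128,.2,None)])"
```

```text
t 21.4 at [ 0.5426 -0.3079  0.2477] ang 90.1 j [ 16.  30.  18.  87. -10.  64.  37.] F [ 0.7 -1.2  0.3] w 0.997 g 0.0
wrist 1227 ((0.5436651706695557, -0.30777472257614136), 0.03474411368370056) [0.07166232 0.08376891 0.085845  ]
top 137 ((0.543919563293457, -0.3070336580276489), 0.03476816788315773) [0.07130949 0.08070695 0.08607743]
pellet [173.2 193. ] 5 [0.503 0.243 0.012]
pellet [212.1 212.1] 8 [0.444 0.128 0.012]
pellet [298.1 212.1] 22 [ 0.441 -0.128  0.012]
pellet [264.5 215. ] 6 [ 0.433 -0.028  0.012]
t 21.5 at [ 0.5432 -0.3082  0.2472] ang 90.1 j [ 16.  30.  18.  87. -10.  64.  37.] F [-0.3 -0.3 -0.2] w 0.999 g 0.0
  [0.180, -0.102, 0.047, -0.0]
 -
```

The cup stands on its coaster at (0.544, -0.308), rim at 84 mm. Three strays remain: (0.441,-0.128), (0.433,-0.027), (0.444,0.128). Going to the first.

servo_tool(
  increments=[
    [[0.06, 0.18, -0.102, 0, 0], [0.06, 0.18, -0.102, 0.01, 0], [0.06, 0.18, -0.102, 0.03, 0], [0.06, 0.18, -0.102, 0.05, 0], [0.06, 0.18, -0.102, 0.08, 0]],
  ],
)

```text
time: 22.0
eef_pos: [0.4383, -0.124, 0.1643]
orientation: [[-0.005, 1.0, 0.001], [1.0, 0.005, 0.002], [0.002, 0.001, -1.0]]
wrist_force: [1.2, -1.2, -0.4]
width: 0.707
grasp_force: 0.0
```

```bash
cat > wp.py <<'E'
import sys
from h import *
x,y=map(float,sys.argv[1:3])
p,d,i=grab("wrist"); W=cloud(d,i)
m=((p.astype(int).sum(2)<260)&(W[:,:,2]>.004)&(W[:,:,2]<.022)&(np.hypot(W[:,:,0]-x,W[:,:,1]-y)<.09)).astype(np.uint8)
n,l,s,c=cv2.connectedComponentsWithStats(m); b=None
for k in range(1,n):
    w=W[l==k]
    if len(w)>30: q=np.median(w,0); print("blob",len(w),q.round(4),np.ptp(w,0).round(3)); b=q if b is None or np.hypot(*(q[:2]-[x,y]))<np.hypot(*(b[:2]-[x,y])) else b
if b is not None: plan([(b[0],b[1],.03,90)])
E
python3 wp.py .441 -.128
```

```text
blob 270 [ 0.441  -0.1257  0.0168] [0.014 0.015 0.015]
t 22.1 at [ 0.4345 -0.122   0.1584] ang 90.4 j [  1.  22.  16. 119.  -9.  41.  23.] F [-3.8  3.1 -4.9] w 0.702 g 0.0
  [-0.004, 0.006, 0.128, 0.4]
 -
```

servo_tool(
  increments=[
    [[0.06, 0.001, 0, 0.04, 0], [0.06, 0.001, 0, 0.08, 0], [0.06, 0.001, 0, 0.115, 0], [0.06, 0.001, 0, 0.13, 0], [0.06, 0.001, 0, 0.137, 0]],
  ],
)

```text
time: 22.55
eef_pos: [0.4391, -0.127, 0.0255]
orientation: [[-0.001, 1.0, -0.004], [1.0, 0.001, 0.001], [0.001, -0.004, -1.0]]
wrist_force: [-0.5, 0.6, -0.6]
width: 0.699
grasp_force: 0.0
```

servo_tool(
  increments=[
    [[0.06, 0, 0, 0, 0], [0.005, 0, 0, 0, 0], [0.005, 0, 0, 0, 0], [0.005, 0, 0, 0, 0], [0.005, 0, 0, 0, 0]],
  ],
  squeeze=25,
)

```text
time: 23.05
eef_pos: [0.4406, -0.1268, 0.0282]
orientation: [[-0.002, 1.0, 0.002], [1.0, 0.002, -0.0], [-0.0, 0.002, -1.0]]
wrist_force: [-1.5, 0.1, 6.9]
width: 0.172
grasp_force: 24.3
```

```bash
python3 -c "
from h import *
plan([(.441,-.128,.18,90),(.579,-.049,.18,90),(.579,-.049,.085,90)])"
```

```text
t 23.1 at [ 0.4406 -0.1268  0.0282] ang 90.1 j [  6.  35.  10. 126. -16.  21.  30.] F [-1.5  0.1  6.9] w 0.172 g 24.3
  [-0.001, 0.000, -0.152, 0.1]
 -
  [0.079, 0.138, -0.000, -0.0]
 -
  [0.000, 0.000, 0.095, -0.0]
 -
```

servo_tool(
  increments=[
    [[0.005, 0, 0, -0.04, 0], [0.005, 0, 0, -0.09, 0], [0.005, 0, 0, -0.13, 0], [0.005, 0, 0, -0.152, 0], [0.005, 0, 0, -0.152, 0]],
  ],
)

```text
time: 23.55
eef_pos: [0.4416, -0.1271, 0.1827]
orientation: [[-0.002, 1.0, 0.007], [1.0, 0.002, -0.001], [-0.001, 0.007, -1.0]]
wrist_force: [0.6, -0.5, -1.6]
width: 0.168
grasp_force: 24.5
```

servo_tool(
  increments=[
    [[0.005, 0.022, 0.04, 0, 0], [0.005, 0.045, 0.08, 0, 0], [0.005, 0.065, 0.115, 0, 0], [0.005, 0.078, 0.138, 0, 0], [0.005, 0.078, 0.138, 0, 0]],
  ],
)

```text
time: 24.05
eef_pos: [0.5803, -0.045, 0.1776]
orientation: [[-0.007, 1.0, 0.0], [1.0, 0.007, 0.001], [0.001, 0.0, -1.0]]
wrist_force: [-0.6, 0.3, -1.0]
width: 0.17
grasp_force: 24.6
```

servo_tool(
  increments=[
    [[0.005, 0, 0, 0.035, 0], [0.005, 0, 0, 0.07, 0], [0.005, 0, 0, 0.095, 0], [0.005, 0, 0, 0.095, 0], [0.005, 0, 0, 0.095, 0]],
  ],
)

```text
time: 24.55
eef_pos: [0.5772, -0.049, 0.0842]
orientation: [[-0.001, 1.0, -0.002], [1.0, 0.001, -0.0], [-0.0, -0.002, -1.0]]
wrist_force: [0.6, 0.0, 0.7]
width: 0.169
grasp_force: 24.6
```

servo_tool(
  increments=[
    [[0.03, 0, 0, 0, 0], [0.03, 0, 0, 0, 0], [0.03, 0, 0, -0.035, 0], [0.03, 0, 0, -0.075, 0], [0.06, 0, 0, -0.095, 0]],
  ],
)

```text
time: 25.05
eef_pos: [0.5792, -0.049, 0.1836]
orientation: [[-0.001, 1.0, 0.006], [1.0, 0.001, -0.0], [-0.0, 0.006, -1.0]]
wrist_force: [0.4, 0.8, -0.5]
width: 0.503
grasp_force: 0.0
```

servo_tool(
  increments=[
    [[0.06, 0.007, -0.045, 0, 0], [0.06, 0.015, -0.09, 0, 0], [0.06, 0.022, -0.13, 0, 0], [0.06, 0.022, -0.146, 0.01, 0], [0.06, 0.022, -0.146, 0.013, 0]],
  ],
)

```text
time: 25.55
eef_pos: [0.4295, -0.0265, 0.167]
orientation: [[-0.002, 1.0, -0.0], [1.0, 0.002, 0.001], [0.001, -0.0, -1.0]]
wrist_force: [1.1, 0.4, 0.7]
width: 0.701
grasp_force: 0.0
```

```bash
python3 wp.py .433 -.027
```

```text
blob 259 [ 0.4329 -0.0242  0.0168] [0.014 0.015 0.015]
blob 279 [ 0.5186 -0.0392  0.0088] [0.008 0.041 0.007]
t 25.6 at [ 0.4316 -0.0265  0.1669] ang 90.1 j [-13.  19.  18. 121.  -9.  41.  11.] F [ 0.4 -0.2  0.5] w 0.704 g 0.0
  [0.002, 0.001, 0.137, 0.1]
 -
```

servo_tool(
  increments=[
    [[0.06, 0.001, 0, 0.04, 0], [0.06, 0.001, 0, 0.08, 0], [0.06, 0.001, 0, 0.115, 0], [0.06, 0.001, 0, 0.13, 0], [0.06, 0.001, 0, 0.137, 0]],
  ],
)

```text
time: 26.1
eef_pos: [0.4331, -0.0259, 0.0279]
orientation: [[-0.001, 1.0, -0.001], [1.0, 0.001, -0.0], [-0.0, -0.001, -1.0]]
wrist_force: [0.1, 0.1, -1.2]
width: 0.701
grasp_force: 0.0
```

servo_tool(
  increments=[
    [[0.06, 0, 0, 0, 0], [0.005, 0, 0, 0, 0], [0.005, 0, 0, 0, 0], [0.005, 0, 0, 0, 0], [0.005, 0, 0, 0, 0]],
  ],
)

```text
time: 26.6
eef_pos: [0.4325, -0.0256, 0.0302]
orientation: [[-0.002, 1.0, 0.002], [1.0, 0.002, 0.0], [0.0, 0.002, -1.0]]
wrist_force: [-1.0, -0.3, 6.9]
width: 0.164
grasp_force: 24.3
```

servo_tool(
  increments=[
    [[0.005, 0, 0, -0.04, 0], [0.005, 0, 0, -0.09, 0], [0.005, 0, 0, -0.13, 0], [0.005, 0, 0, -0.152, 0], [0.005, 0, 0, -0.152, 0]],
  ],
)

```text
time: 27.1
eef_pos: [0.4335, -0.0257, 0.1846]
orientation: [[-0.002, 1.0, 0.007], [1.0, 0.002, 0.001], [0.001, 0.007, -1.0]]
wrist_force: [-0.3, -0.1, -0.1]
width: 0.168
grasp_force: 24.6
```

servo_tool(
  increments=[
    [[0.005, -0.007, 0.045, 0, 0], [0.005, -0.015, 0.09, 0, 0], [0.005, -0.023, 0.13, 0, 0], [0.005, -0.023, 0.147, 0, 0], [0.005, -0.023, 0.147, 0, 0]],
  ],
)

```text
time: 27.6
eef_pos: [0.5805, -0.0484, 0.1796]
orientation: [[-0.002, 1.0, -0.001], [1.0, 0.002, -0.0], [-0.0, -0.001, -1.0]]
wrist_force: [-0.4, 0.5, -0.6]
width: 0.169
grasp_force: 24.6
```

```bash
python3 -c "
from h import *
plan([(.579,-.049,.085,90)])"
```

```text
t 27.6 at [ 0.5805 -0.0484  0.1796] ang 90.1 j [-10.  30.  19.  99. -12.  53.  14.] F [-0.4  0.5 -0.6] w 0.169 g 24.6
  [-0.001, -0.001, 0.095, 0.1]
 -
```

servo_tool(
  increments=[
    [[0.005, 0, 0, 0.035, 0], [0.005, 0, 0, 0.07, 0], [0.005, 0, 0, 0.095, 0], [0.005, 0, 0, 0.095, 0], [0.005, 0, 0, 0.095, 0]],
  ],
)

```text
time: 28.1
eef_pos: [0.5779, -0.0485, 0.0864]
orientation: [[-0.001, 1.0, -0.002], [1.0, 0.001, 0.0], [0.0, -0.002, -1.0]]
wrist_force: [0.2, -0.4, 0.6]
width: 0.17
grasp_force: 24.6
```

servo_tool(
  increments=[
    [[0.03, 0, 0, 0, 0], [0.03, 0, 0, 0, 0], [0.03, 0, 0, -0.035, 0], [0.03, 0, 0, -0.075, 0], [0.06, 0, 0, -0.095, 0]],
  ],
)

```text
time: 28.6
eef_pos: [0.5802, -0.0489, 0.1856]
orientation: [[-0.001, 1.0, 0.005], [1.0, 0.001, -0.0], [-0.0, 0.005, -1.0]]
wrist_force: [-0.3, -0.5, -0.5]
width: 0.506
grasp_force: 0.0
```

servo_tool(
  increments=[
    [[0.06, 0.035, -0.027, 0, 0], [0.06, 0.07, -0.054, 0, 0], [0.06, 0.107, -0.081, 0, 0], [0.06, 0.142, -0.108, 0.005, 0], [0.06, 0.177, -0.135, 0.01, 0]],
  ],
)

```text
time: 29.1
eef_pos: [0.4429, 0.1297, 0.1724]
orientation: [[-0.002, 1.0, 0.003], [1.0, 0.002, 0.001], [0.001, 0.003, -1.0]]
wrist_force: [1.0, 0.4, 0.4]
width: 0.704
grasp_force: 0.0
```

```bash
python3 wp.py .444 .128; python3 pel.py
```

```text
blob 261 [0.444  0.1308 0.0167] [0.016 0.016 0.014]
t 29.1 at [0.4373 0.136  0.1711] ang 90.5 j [-34.  21.  19. 117. -10.  43.  -8.] F [-7.5  4.2 -1.3] w 0.701 g 0.0
  [-0.005, 0.007, 0.141, 0.5]
 -
pellet [213.2 212.4] 8 [0.444 0.124 0.012]
```

servo_tool(
  increments=[
    [[0.06, 0.001, 0, 0.04, 0], [0.06, 0.001, 0, 0.08, 0], [0.06, 0.001, 0, 0.115, 0], [0.06, 0.001, 0, 0.135, 0], [0.06, 0.001, 0, 0.142, 0]],
  ],
)

```text
time: 29.7
eef_pos: [0.4434, 0.1289, 0.0282]
orientation: [[-0.001, 1.0, -0.001], [1.0, 0.001, -0.0], [-0.0, -0.001, -1.0]]
wrist_force: [-0.3, -0.2, 0.8]
width: 0.702
grasp_force: 0.0
```

servo_tool(
  increments=[
    [[0.06, 0, 0, 0, 0], [0.005, 0, 0, 0, 0], [0.005, 0, 0, 0, 0], [0.005, 0, 0, 0, 0], [0.005, 0, 0, 0, 0]],
  ],
)

```text
time: 30.2
eef_pos: [0.4442, 0.1296, 0.0303]
orientation: [[-0.002, 1.0, 0.002], [1.0, 0.002, 0.001], [0.001, 0.002, -1.0]]
wrist_force: [-1.0, 0.0, 6.9]
width: 0.167
grasp_force: 24.3
```

servo_tool(
  increments=[
    [[0.005, 0, 0, -0.04, 0], [0.005, 0, 0, -0.09, 0], [0.005, 0, 0, -0.13, 0], [0.005, 0, 0, -0.152, 0], [0.005, 0, 0, -0.152, 0]],
  ],
)

```text
time: 30.7
eef_pos: [0.4452, 0.1298, 0.1847]
orientation: [[-0.002, 1.0, 0.006], [1.0, 0.002, 0.003], [0.003, 0.006, -1.0]]
wrist_force: [-0.4, -0.4, -0.6]
width: 0.171
grasp_force: 24.6
```

servo_tool(
  increments=[
    [[0.005, -0.035, 0.027, 0, 0], [0.005, -0.07, 0.054, 0, 0], [0.005, -0.107, 0.081, 0, 0], [0.005, -0.142, 0.108, 0, 0], [0.005, -0.178, 0.136, 0, 0]],
  ],
)

```text
time: 31.2
eef_pos: [0.5802, -0.0496, 0.1803]
orientation: [[-0.002, 1.0, -0.001], [1.0, 0.002, 0.001], [0.001, -0.001, -1.0]]
wrist_force: [0.8, 1.4, -1.1]
width: 0.165
grasp_force: 24.6
```

```bash
python3 -c "
from h import *
plan([(.579,-.049,.085,90)])"
```

```text
t 31.2 at [ 0.5802 -0.0496  0.1803] ang 90.1 j [-10.  30.  20.  99. -13.  53.  15.] F [ 0.8  1.4 -1.1] w 0.165 g 24.6
  [0.001, -0.001, 0.095, 0.1]
 -
```

servo_tool(
  increments=[
    [[0.005, 0, 0, 0.035, 0], [0.005, 0, 0, 0.07, 0], [0.005, 0, 0, 0.095, 0], [0.005, 0, 0, 0.095, 0], [0.005, 0, 0, 0.095, 0]],
  ],
)

```text
time: 31.7
eef_pos: [0.5795, -0.0485, 0.086]
orientation: [[-0.001, 1.0, -0.002], [1.0, 0.001, -0.0], [-0.0, -0.002, -1.0]]
wrist_force: [0.7, -1.0, -0.2]
width: 0.171
grasp_force: 24.6
```

servo_tool(
  increments=[
    [[0.03, 0, 0, 0, 0], [0.03, 0, 0, 0, 0], [0.03, 0, 0, -0.045, 0], [0.03, 0, 0, -0.095, 0], [0.06, 0, 0, -0.135, 0]],
  ],
)

```text
time: 32.2
eef_pos: [0.5803, -0.0487, 0.225]
orientation: [[-0.001, 1.0, 0.003], [1.0, 0.001, -0.0], [-0.0, 0.003, -1.0]]
wrist_force: [0.3, 0.0, -0.7]
width: 0.507
grasp_force: 0.0
```

servo_tool(
  increments=[
    [[0.085, -0.02, 0, -0.03, 0], [0.085, -0.02, 0, -0.03, 0], [0.085, -0.02, 0, -0.03, 0], [0.085, -0.02, 0, -0.03, 0], [0.085, -0.02, 0, -0.03, 0]],
  ],
)

```text
time: 32.7
eef_pos: [0.5794, -0.0676, 0.2502]
orientation: [[-0.003, 1.0, -0.002], [1.0, 0.003, 0.001], [0.001, -0.002, -1.0]]
wrist_force: [-0.0, -0.3, -0.7]
width: 0.996
grasp_force: 0.0
```

```bash
python3 -c "
from h import *
plan([])
p,d,i=grab('wrist'); grab('scene'); grab('top')
a=np.load('/tmp/top.npz')['p']
W=cloud(d,i); C=np.array([.579,-.049,0])
m=(W[:,:,2]>.072)&(W[:,:,2]<.088)&(np.hypot(W[:,:,0]-.579,W[:,:,1]+.049)<.06)
print(cv2.minEnclosingCircle(W[m][:,:2].astype(np.float32)))
V=W-C; r=np.hypot(V[:,:,0],V[:,:,1]); an=np.degrees(np.arctan2(V[:,:,1],V[:,:,0]))
m=(r>.036)&(r<.042)&(W[:,:,2]>.05)
for k in range(-180,180,4):
  q=m&(an>=k)&(an<k+4)
  if q.any(): print(k,q.sum(),np.median(W[:,:,2][q]).round(4),end='; ')
v,u=np.nonzero((r<.07)); print(u.min(),u.max(),v.min(),v.max())
c=p[v.min():v.max(),u.min():u.max()]
t=p.copy(); cv2.imwrite('pics/c10.png',np.hstack([cv2.resize(c,(400,400)),cv2.resize(a[100:330,100:400],(400,400))])[:,:,::-1])
"
```

```text
t 32.7 at [ 0.5794 -0.0676  0.2502] ang 90.1 j [-10.  27.  22.  93. -11.  62.  15.] F [-0.  -0.3 -0.7] w 0.996 g 0.0
((0.579294741153717, -0.048787955194711685), 0.04964469373226166)
-180 296 0.3047; -176 97 0.3039; -172 304 0.2908; -168 76 0.305; -164 77 0.3068; -160 75 0.3067; -156 5 0.3059; -152 1 0.0714; -144 1 0.0709; -140 2 0.0704; -136 1 0.0733; -128 2 0.071; -108 1 0.0723; -92 1 0.0709; -88 11 0.0805; -84 16 0.0812; -80 16 0.0813; -76 18 0.0809; -72 18 0.0814; -68 18 0.0808; -64 18 0.0807; -60 18 0.0808; -56 18 0.081; -52 17 0.0809; -48 18 0.081; -44 17 0.0817; -40 17 0.0813; -36 19 0.0814; -32 20 0.081; -28 18 0.0811; -24 59 0.3064; -20 81 0.3069; -16 61 0.3069; -12 165 0.2913; -8 104 0.3054; -4 497 0.305; 0 21 0.072; 4 19 0.0723; 8 19 0.0721; 12 12 0.0792; 16 23 0.0771; 88 1 0.0797; 92 18 0.0812; 96 20 0.0809; 100 22 0.0812; 104 22 0.0811; 108 21 0.0812; 112 21 0.0816; 116 23 0.0809; 120 20 0.0809; 124 19 0.0807; 128 21 0.081; 132 22 0.0811; 136 21 0.0807; 140 19 0.0806; 144 20 0.0811; 148 19 0.081; 152 20 0.0808; 156 16 0.0802; 160 13 0.0737; 164 19 0.072; 168 18 0.0719; 172 19 0.072; 176 16 0.0718; 0 511 1 383
```

View pics/c10.png

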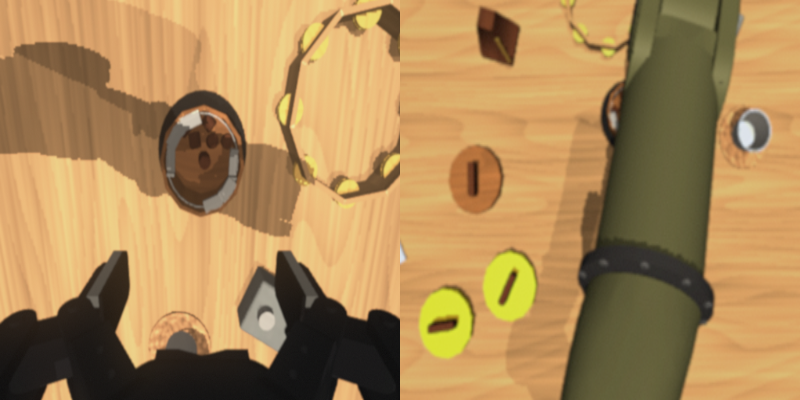

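All pellets are in the shaker: dark blobs around (205,140) in the left half. The desk is clear and the cup on the coaster is empty. The lid is the brown disc at (475,180) on the right, not the yellow ones. The shaker's x axis lies at about -2.5°. Going to the lid, tool turned -90° to leave yaw room.

```bash
python3 -c "
from h import *
z=np.load('/tmp/top.npz'); i={'camera_matrix':z['K'],'R':z['R'],'t':z['t']};W=cloud(z['d'],i)
m=(np.hypot(W[:,:,0]-.475,W[:,:,1]-.293)<.09)&(W[:,:,2]>.045)&(W[:,:,2]<.07); print(m.sum(),cv2.minAreaRect(W[m][:,:2].astype(np.float32)))
plan([(.475,.293,.22,180)])"
```

```text
114 ((0.47453805804252625, 0.29362761974334717), (0.054515011608600616, 0.015431547537446022), 1.8498241901397705)
t 32.9 at [ 0.5797 -0.068   0.2504] ang 90.1 j [-10.  27.  22.  93. -11.  62.  15.] F [-0.4  0.4  0.5] w 0.994 g 0.0
  [0.120, -0.035, 0.010, -30.0]
  [0.122, 0.030, 0.010, -30.0]
  [0.090, 0.087, 0.010, -30.0]
 -
```

servo_tool(
  increments=[
    [[0.06, 0.12, -0.035, 0.01, -30], [0.06, 0.12, -0.035, 0.01, -30], [0.06, 0.12, -0.035, 0.01, -30], [0.06, 0.12, -0.035, 0.01, -30], [0.06, 0.12, -0.035, 0.01, -30]],
  ],
)

```text
time: 33.35
eef_pos: [0.5444, 0.0525, 0.2409]
orientation: [[-0.504, 0.864, -0.001], [0.864, 0.504, 0.0], [0.0, -0.001, -1.0]]
wrist_force: [-0.6, -1.1, 0.3]
width: 0.701
grasp_force: 0.0
```

servo_tool(
  increments=[
    [[0.06, 0.122, 0.03, 0.01, -30], [0.06, 0.122, 0.03, 0.01, -30], [0.06, 0.122, 0.03, 0.01, -30], [0.06, 0.122, 0.03, 0.01, -30], [0.06, 0.122, 0.03, 0.01, -30]],
  ],
)

```text
time: 33.85
eef_pos: [0.5096, 0.172, 0.231]
orientation: [[-0.866, 0.499, -0.0], [0.499, 0.866, -0.0], [0.0, -0.001, -1.0]]
wrist_force: [0.2, -0.6, 0.4]
width: 0.706
grasp_force: 0.0
```

servo_tool(
  increments=[
    [[0.06, 0.09, 0.087, 0.01, -30], [0.06, 0.09, 0.087, 0.01, -30], [0.06, 0.09, 0.087, 0.01, -30], [0.06, 0.09, 0.087, 0.01, -30], [0.06, 0.09, 0.087, 0.01, -30]],
  ],
)

```text
time: 34.35
eef_pos: [0.4754, 0.2917, 0.2209]
orientation: [[-1.0, 0.002, -0.0], [0.002, 1.0, -0.001], [0.0, -0.001, -1.0]]
wrist_force: [0.2, -0.8, -0.5]
width: 0.705
grasp_force: 0.0
```

```bash
cat > lid.py <<'E'
from h import *
s=state(); p,d,i=grab('wrist'); W=cloud(d,i); e=s["eef_pos"]
m=(np.hypot(W[:,:,0]-e[0],W[:,:,1]-e[1])<.1)
for lo,hi in((.048,.066),(.018,.03)):
  q=m&(W[:,:,2]>lo)&(W[:,:,2]<hi); q=cv2.morphologyEx(q.astype(np.uint8),cv2.MORPH_OPEN,np.ones((3,3)))>0; w=W[q]
  print(q.sum(),cv2.minAreaRect(w[:,:2].astype(np.float32)),np.median(p[q],0))
plan([])
E
python3 lid.py
```

```text
898 ((0.47468772530555725, 0.2935001254081726), (0.05525372177362442, 0.013932078145444393), 1.8347080945968628) [107.  63.  41.]
8781 ((0.47519561648368835, 0.2936532497406006), (0.11400756984949112, 0.11378024518489838), 77.04547119140625) [175. 113.  68.]
t 34.4 at [0.4758 0.2909 0.221 ] ang 179.7 j [-31.  25.  -4.  99.   2.  56.  53.] F [ 0.  -1.   0.2] w 0.704 g 0.0
```

servo_tool(
  increments=[
    [[0.06, 0.001, 0.002, 0.045, -2], [0.06, 0.001, 0.002, 0.09, -2], [0.06, 0.001, 0.002, 0.135, -2], [0.06, 0.001, 0.002, 0.16, -2], [0.06, 0.001, 0.002, 0.168, -2]],
  ],
)

```text
time: 34.9
eef_pos: [0.4735, 0.2916, 0.0506]
orientation: [[-1.0, -0.03, -0.003], [-0.03, 1.0, -0.004], [0.003, -0.004, -1.0]]
wrist_force: [-0.2, -0.3, 0.4]
width: 0.7
grasp_force: 0.0
```

servo_tool(
  increments=[
    [[0.06, 0, 0, 0, 0], [0.005, 0, 0, 0, 0], [0.005, 0, 0, 0, 0], [0.005, 0, 0, 0, 0], [0.005, 0, 0, 0, 0]],
  ],
  squeeze=80,
)

```text
time: 35.4
eef_pos: [0.4746, 0.2947, 0.0548]
orientation: [[-0.999, -0.036, 0.002], [-0.036, 0.999, 0.001], [-0.002, 0.001, -1.0]]
wrist_force: [-0.7, -2.0, 6.1]
width: 0.149
grasp_force: 78.8
```

servo_tool(
  increments=[
    [[0.005, 0, 0, 0, 0], [0.005, 0, 0, -0.03, 0], [0.005, 0, 0, -0.07, 0], [0.005, 0, 0, -0.11, 0], [0.005, 0, 0, -0.13, 0]],
  ],
)

```text
time: 35.9
eef_pos: [0.4747, 0.295, 0.1873]
orientation: [[-0.999, -0.036, 0.004], [-0.036, 0.999, 0.003], [-0.004, 0.003, -1.0]]
wrist_force: [0.7, -0.0, -1.7]
width: 0.148
grasp_force: 78.4
```

```bash
python3 -c "
from h import *
plan([(.579,-.049,.183,177.5)])
p,d,i=grab('scene'); W=cloud(d,i); e=state()['eef_pos']
g=p.astype(int); m=(np.hypot(W[:,:,0]-e[0],W[:,:,1]-e[1])<.07)&(W[:,:,2]>.06)&(W[:,:,2]<.17)&(g[:,:,0]>g[:,:,2]*1.6)&(g[:,:,0]>90); w=W[m]; print(m.sum(),np.percentile(w,[1,50,99],axis=0))
t=m&(W[:,:,2]>.1); A=np.c_[w,np.ones(len(w))]
"
```

```text
t 35.9 at [0.4747 0.295  0.1873] ang -177.9 j [-31.  27.  -5. 102.   3.  51.  55.] F [ 0.7 -0.  -1.7] w 0.148 g 78.4
  [-0.046, -0.174, 0.002, 2.3]
  [-0.053, -0.172, 0.002, 2.3]
 -
452 [[0.42135791 0.23629323 0.13275462]
 [0.49565095 0.26448194 0.15578769]
 [0.52968339 0.33390798 0.15802593]]
```

servo_tool(
  increments=[
    [[0.005, -0.015, -0.045, 0, 2], [0.005, -0.028, -0.09, 0, 2], [0.005, -0.04, -0.135, 0, 2], [0.005, -0.046, -0.165, 0, 2], [0.005, -0.046, -0.174, 0, 2]],
  ],
)

```text
time: 36.45
eef_pos: [0.5269, 0.1172, 0.1831]
orientation: [[-1.0, 0.005, 0.0], [0.005, 1.0, -0.002], [-0.0, -0.002, -1.0]]
wrist_force: [1.1, -0.2, -1.8]
width: 0.148
grasp_force: 78.6
```

servo_tool(
  increments=[
    [[0.005, -0.015, -0.045, 0, 2.5], [0.005, -0.03, -0.09, 0, 2.5], [0.005, -0.045, -0.13, 0, 2.5], [0.005, -0.053, -0.16, 0, 2.5], [0.005, -0.053, -0.17, 0, 2.5]],
  ],
)

```text
time: 36.95
eef_pos: [0.5799, -0.0517, 0.1829]
orientation: [[-0.999, 0.047, 0.0], [0.047, 0.999, -0.002], [-0.0, -0.002, -1.0]]
wrist_force: [-0.2, 0.4, -2.8]
width: 0.148
grasp_force: 78.6
```

servo_tool(
  increments=[
    [[0.005, 0, 0, 0, 0], [0.005, 0, 0, 0, 0], [0.005, 0, 0, 0, 0]],
  ],
)

```text
time: 37.25
eef_pos: [0.5792, -0.0452, 0.1833]
orientation: [[-0.999, 0.039, -0.0], [0.039, 0.999, 0.001], [0.0, 0.001, -1.0]]
wrist_force: [-0.3, 0.9, -2.4]
width: 0.15
grasp_force: 78.6
```

```bash
python3 -c "
from h import *
plan([(.579,-.048,.183,177.5)])
p,d,i=grab('wrist'); W=cloud(d,i); e=state()['eef_pos']; g=p.astype(int)
m=(np.hypot(W[:,:,0]-e[0],W[:,:,1]-e[1])<.075)&(W[:,:,2]>e[2]-.045)&(W[:,:,2]<e[2]-.022)&(g[:,:,0]>g[:,:,2]*1.5); w=W[m]
print(m.sum(),cv2.minAreaRect(w[:,:2].astype(np.float32)),cv2.minEnclosingCircle(w[:,:2].astype(np.float32)),np.median(w[:,2])-e[2])
q=np.linalg.lstsq(np.c_[w[:,:2]-e[:2],np.ones(len(w))],w[:,2],rcond=None)[0]; print('tilt',q)
"
```

```text
t 37.2 at [ 0.5792 -0.0452  0.1833] ang 177.8 j [ 4. 29. -2. 99.  1. 52. 89.] F [-0.3  0.9 -2.4] w 0.15 g 78.6
  [0.000, -0.003, 0.000, 0.3]
 -
23219 ((0.5754145383834839, -0.0447288453578949), (0.10811815410852432, 0.10820690542459488), 42.812095642089844) ((0.579483151435852, -0.044790491461753845), 0.05899620056152344) -0.02968660981435775
tilt [0.00925159 0.00193175 0.15369586]
```

servo_tool(
  increments=[
    [[0.005, 0, -0.0035, 0.02, 0.3], [0.005, 0, -0.0035, 0.035, 0.3], [0.005, 0, -0.0035, 0.045, 0.3], [0.005, 0, -0.0035, 0.052, 0.3], [0.005, 0, -0.0035, 0.056, 0.3]],
  ],
)

```text
time: 37.8
eef_pos: [0.5793, -0.0505, 0.1269]
orientation: [[-0.999, 0.046, -0.0], [0.046, 0.999, 0.0], [0.0, 0.0, -1.0]]
wrist_force: [-0.7, -0.4, -1.9]
width: 0.149
grasp_force: 78.6
```

servo_tool(
  increments=[
    [[0.005, 0, 0, 0.001, 0], [0.005, 0, 0, 0.002, 0], [0.005, 0, 0, 0.003, 0], [0.005, 0, 0, 0.004, 0], [0.005, 0, 0, 0.004, 0]],
  ],
)

```text
time: 38.3
eef_pos: [0.5796, -0.0511, 0.1237]
orientation: [[-0.999, 0.047, 0.001], [0.047, 0.999, 0.0], [-0.001, 0.0, -1.0]]
wrist_force: [-0.6, 1.2, 1.4]
width: 0.145
grasp_force: 78.9
```

```bash
python3 -c "
from h import *
plan([]); print(state()['moment'])"
```

```text
t 38.3 at [ 0.5796 -0.0511  0.1237] ang 177.3 j [  4.  33.  -2. 103.   2.  45.  88.] F [-0.6  1.2  1.4] w 0.145 g 78.9
[0.18771079 0.09096062 0.03449534]
```

servo_tool(
  increments=[
    [[0.005, 0, 0.001, 0.002, 0], [0.005, 0, 0.001, 0.004, 0], [0.005, 0, 0.001, 0.006, 0], [0.005, 0, 0.001, 0.008, 0], [0.005, 0, 0.001, 0.008, 0]],
  ],
)

```text
time: 38.8
eef_pos: [0.5798, -0.0509, 0.1166]
orientation: [[-0.999, 0.048, 0.002], [0.048, 0.999, -0.001], [-0.002, -0.001, -1.0]]
wrist_force: [-3.4, -1.9, 13.4]
width: 0.149
grasp_force: 81.2
```

servo_tool(
  increments=[
    [[0.005, 0, 0, 0.001, 0], [0.005, 0, 0, 0.002, 0], [0.005, 0, 0, 0.002, 0]],
  ],
)

```text
time: 39.1
eef_pos: [0.5798, -0.0509, 0.1163]
orientation: [[-0.999, 0.048, 0.003], [0.048, 0.999, -0.001], [-0.003, -0.001, -1.0]]
wrist_force: [-8.5, -1.3, 28.1]
width: 0.147
grasp_force: 83.5
```

Bottomed out at 28 N with the lid at the expected height. Now turning clockwise.

servo_tool(
  increments=[
    [[0.005, 0, 0, 0, 5], [0.005, 0, 0, 0, 12], [0.005, 0, 0, 0, 19], [0.005, 0, 0, 0, 26], [0.005, 0, 0, 0, 33]],
  ],
)

```text
time: 39.6
eef_pos: [0.5792, -0.0511, 0.1163]
orientation: [[-0.809, 0.588, 0.002], [0.588, 0.809, -0.001], [-0.002, 0.0, -1.0]]
wrist_force: [-9.1, -1.3, 29.6]
width: 0.148
grasp_force: 83.3
```

```bash
python3 -c "
from h import *
plan([]); print(state()['moment'])"
```

```text
t 39.6 at [ 0.5792 -0.0511  0.1163] ang 144.0 j [ -2.  34.   8. 103.  -6.  44.  63.] F [-9.1 -1.3 29.6] w 0.148 g 83.3
[-0.36117725  2.38807585  0.03103554]
```

servo_tool(
  increments=[
    [[0.005, 0, 0, 0, 7], [0.005, 0, 0, 0, 14], [0.005, 0, 0, 0, 21], [0.005, 0, 0, 0, 28], [0.005, 0, 0, 0, 33]],
  ],
)

```text
time: 40.1
eef_pos: [0.5786, -0.0509, 0.1162]
orientation: [[-0.358, 0.934, 0.0], [0.934, 0.358, 0.0], [0.0, 0.0, -1.0]]
wrist_force: [-10.3, -1.8, 32.1]
width: 0.149
grasp_force: 83.7
```

servo_tool(
  increments=[
    [[0.005, 0, 0, 0, 2], [0.005, 0, 0, 0, 4], [0.005, 0, 0, 0, 5], [0.005, 0, 0, 0, 6], [0.005, 0, 0, 0, 6]],
  ],
)

```text
time: 40.6
eef_pos: [0.5804, -0.0508, 0.1163]
orientation: [[-0.264, 0.964, 0.004], [0.964, 0.264, -0.0], [-0.001, 0.004, -1.0]]
wrist_force: [-6.2, -0.6, 27.3]
width: 0.148
grasp_force: 83.1
```

```bash
python3 -c "
from h import *
plan([]); print(state()['moment'])"
```

```text
t 40.6 at [ 0.5804 -0.0508  0.1163] ang 105.3 j [ -9.  35.  19. 103. -15.  44.  33.] F [-6.2 -0.6 27.3] w 0.148 g 83.1
[-0.15206016  1.66889945  0.47693287]
```

Hard stop reached at 72° (moment rising). Easing up so the spring seats the bar, then releasing.

servo_tool(
  increments=[
    [[0.005, 0, 0, -0.003, 0], [0.005, 0, 0, -0.005, 0], [0.005, 0, 0, -0.006, 0], [0.005, 0, 0, -0.006, 0], [0.005, 0, 0, -0.006, 0]],
  ],
)

```text
time: 41.1
eef_pos: [0.5798, -0.0506, 0.1195]
orientation: [[-0.264, 0.965, 0.001], [0.965, 0.264, -0.001], [-0.001, 0.001, -1.0]]
wrist_force: [-0.8, -1.3, 5.3]
width: 0.157
grasp_force: 79.7
```

servo_tool(
  increments=[
    [[0.03, 0, 0, 0, 0], [0.06, 0, 0, 0, 0], [0.06, 0, 0, 0, 0], [0.06, 0, 0, -0.03, 0], [0.06, 0, 0, -0.07, 0]],
  ],
)

```text
time: 41.6
eef_pos: [0.5779, -0.0496, 0.1879]
orientation: [[-0.264, 0.965, -0.005], [0.965, 0.264, 0.0], [0.002, -0.005, -1.0]]
wrist_force: [1.1, 0.7, 1.4]
width: 0.702
grasp_force: 0.0
```

servo_tool(
  increments=[
    [[0.06, 0, 0, -0.04, 0], [0.06, 0, 0, -0.08, 0], [0.06, 0, 0, -0.08, 0], [0.06, 0, 0, -0.08, 0], [0.06, 0, 0, -0.08, 0]],
  ],
)

```text
time: 42.1
eef_pos: [0.5787, -0.0498, 0.2679]
orientation: [[-0.264, 0.964, -0.002], [0.964, 0.264, 0.0], [0.001, -0.002, -1.0]]
wrist_force: [-0.4, 1.2, 0.5]
width: 0.705
grasp_force: 0.0
```

```bash
python3 -c "
from h import *
plan([]); e=state()['eef_pos']
p,d,i=grab('wrist'); W=cloud(d,i)
m=np.hypot(W[:,:,0]-.579,W[:,:,1]+.049)<.075
for lo,hi in((.115,.14),(.083,.099)):
  q=m&(W[:,:,2]>lo)&(W[:,:,2]<hi); q=cv2.morphologyEx(q.astype(np.uint8),cv2.MORPH_OPEN,np.ones((3,3)))>0; w=W[q]
  print(q.sum(),cv2.minAreaRect(w[:,:2].astype(np.float32)),np.percentile(w[:,2],[5,50,95]),np.linalg.lstsq(np.c_[w[:,:2]-[.579,-.049],np.ones(len(w))],w[:,2],rcond=None)[0])
cv2.imwrite('pics/c11.png',p[:,:,::-1])
"
```

```text
t 42.1 at [ 0.5787 -0.0498  0.2679] ang 105.3 j [-12.  26.  23.  92. -11.  64.  29.] F [-0.4  1.2  0.5] w 0.705 g 0.0
1017 ((0.5798739194869995, -0.04952894523739815), (0.01398573536425829, 0.05544896423816681), 16.42626953125) [0.12372194 0.12627638 0.127522  ] [ 0.01223251 -0.01775696  0.12601341]
9906 ((0.579968273639679, -0.05020257085561752), (0.11349470913410187, 0.11417271941900253), 61.641357421875) [0.0912508  0.09256755 0.09373335] [ 0.00264791 -0.00102772  0.09250908]
```

View pics/c11.png

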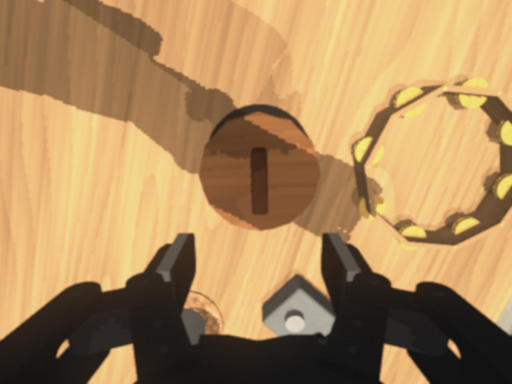

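The lid is on, level (tilt under 0.003) and centred within 2 mm. It is turned about 71° with its top at 92.5 mm, so the origin is at about 68 mm (seated). Last check is the cup.

```bash
python3 pel.py; python3 -c "
from h import *
z=np.load('/tmp/top.npz'); i={'camera_matrix':z['K'],'R':z['R'],'t':z['t']};W=cloud(z['d'],i); g=z['p'].astype(int)
m=(np.hypot(W[:,:,0]-.543,W[:,:,1]+.308)<.09)&(W[:,:,2]>.074)&(W[:,:,2]<.095); w=W[m]
print(m.sum(),cv2.minEnclosingCircle(w[:,:2].astype(np.float32)),np.percentile(w[:,2],[5,50,95]))
m=(np.hypot(W[:,:,0]-.543,W[:,:,1]+.308)<.025)&(W[:,:,2]<.06); print('cup floor z',np.percentile(W[m][:,2],[5,50,95]) if m.any() else None)
"
```

```text
130 ((0.5433335304260254, -0.3077167868614197), 0.03519846871495247) [0.07454339 0.08214836 0.0863382 ]
cup floor z [0.00497803 0.00782382 0.01582452]
```

```bash
python3 -c "
from workcell import finish_job
print(finish_job())"
```

```text
the job is handed in; nothing more can be done
None
```

Job handed in at about 42 s: the three pellets from the cup and the three strays are in the shaker, the lid is locked (turned about 72° to its stop, risen to about 68 mm), and the empty cup stands on its coaster; my last measurements met the end conditions, but handing in returned no verdict.

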